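# Clean the cooling plate and unload the purge chamber

## Task

With the yellow scraper block, sweep the three loose brown chips off the aluminium plate onto the bench (not onto the floor, and do not touch the chips with the gripper), and stand the block back on the bench. Then reach through the round port in the sloping front of the grey purge chamber, lift the pipe off-cut from its pedestal and stand it gently upright on the cleaned plate, wholly on it. Do not push against the chamber, and leave the spray can where it stands.

Things in the scene. Friction and masses are not known exactly. Their poses are not given: they have to be found in the camera images.
- chamber: Grey sheet-metal purge chamber fixed to the bench, 196 x 200 x 180 mm high, closed but for one round port. Origin on the bench under the pedestal's axis; walls from x = -92 to +104, y = -100 to +100 mm; z up. Its front (-x, towards the robot) is an aluminium panel 5 mm thick sloping 30 degrees from level, from 95 mm high at x = -92 to 180 mm at x = +55 mm. A brass stub on the roof is 208 mm high
- port (a point): Centre of the round port, 130 mm in diameter with a black ring 3 mm proud, on the outer face of the sloping panel (x = -19, z = 138 mm in the chamber's frame). The port's axis is square to the panel: it leans 30 degrees from vertical towards the chamber's -x, and meets the pedestal's axis 105 mm above the bench. The pipe's top is about 12 mm inside the panel
- pedestal_top (a point): Centre of the flat top of the pedestal inside the chamber, a copper disc 64 mm in diameter, 70 mm above the bench; axes as the chamber's
- pipe_mid (a point): Rusty brown pipe off-cut, 34 mm outside diameter, 50 mm high, 0.12 to 0.24 kg, to be held round its outside, standing upright on the pedestal inside the chamber, up to 6 mm off its middle. The point is its centre, 25 mm above its underside; z is its axis
- plate: Square bright aluminium cooling plate, 120 x 120 x 15 mm, fixed to the bench; origin in the middle of its underside on the bench, x (away from the robot) and y along its edges, z up. A tall steel pole (axis at about x = 0.77, y = 0.18 m) stands behind it, and a bench vice 120 mm high to its right: keep the wrist clear of them
- plate_top (a point): Centre of the plate's top face, 15 mm above the bench, axes as the plate's
- chip1: Loose brown slag chip, 15 x 11 x 9 mm, 12 g, lying on the plate within 45 mm of its centre lines at the start; origin at its centre
- chip2: A second such chip
- chip3: A third such chip
- scraper_grip (a point): Middle of the grip of the scraper block, 58 mm above the block's underside: a black upright grip 18 mm thick (x), 64 mm wide (y), reaching from 28 to 75 mm above the underside; pinch it across x
- scraper: Scraper block, standing loose on the bench, 0.16 kg: yellow body 24 mm thick (x), 110 mm wide (y), on a black rubber edge, 28 mm high together, below the grip. Origin in the middle of its underside, z up
- spray_can: White and red spray can, 65 mm in diameter, 198 mm high, standing loose near the front right of the bench; origin in the middle of its underside
Things that resemble listed ones, but are neither listed nor needed, are in the scene too. There is more than one size of the part that bears pipe_mid; the job needs the largest.

How it is judged:
By the outcome, as a careful person would: the job done as asked, in the order asked, and still so for the second after the job is handed in, with the robot touching nothing.
It also fails if it takes over 54 s, if anything falls off the work surface, if the arm or the gripper's body presses on something with over 40 N, if the wrist force passes 120 N, or if a joint passes its speed limit or range.

## Robot

A 6-joint arm with a two-finger parallel gripper is mounted at the origin on a cart in front of the work surface, level with it; the furniture and walls round the work are solid. World frame = base frame: x ahead of the robot, y to its left, z up, the work surface at z = 0. Lengths are in m, angles in rad, forces in N, time in s.
With the tool pointing down it reaches from about 0.35 to 0.975 m from the base axis. Payload 4.9 kg.
Tool frame: the origin (TCP) lies at the very end of the fingers, on their centre line; the grasp point (between the pads) lies 19 mm behind it; y points along the fingers, z is the direction in which the jaws open and shut, and the axes are right-handed (so a half turn about y gives the same grasp; the last joint's range is limited). The gripper opens to 85 mm and grips with 20 to 120 N. Pads are 22 mm wide; open, the fingers measure 114 mm over their backs; the gripper's body (76 mm by 85 mm) begins 54 mm behind the grasp point. The pads swing forward as they close: fully open they stand 13 mm farther back than shut.
Start: joints at [1.122, 0.053, 1.613, -0, 1.476, -0.119], TCP at [0.202, 0.591, 0.231] pointing down, gripper open.
Joint ranges: [-3.01, 3.01], [-1.01, 2.22], [0.06, 2.58], [-1.02, 4.17], [0.09, 2.62], [-3.14, 3.14]. Speed limits (rad/s): [2.57, 2.57, 3.14, 3.14, 3.14, 3.14].

## Interface

Orientations are given as a rotation vector (axis times angle).
In Python, from station import monitor, viewer, ticket gives the robot as it stands.
- The arm moves only by the tool servo_tool, never from a script. Its argument "commands" is one flat list of numbers, 7 for each row, row after row: the turn, a rotation vector about the tool's x, y, z in rad, then the shift along the tool's x, y, z in cm, then the opening, from 0 (shut) to 1 (fully open). In form: [rx, ry, rz, dx, dy, dz, claw, rx, ry, rz, dx, dy, dz, claw, ...]. A call has 1 to 20 rows; each row shifts and turns the pose as measured when the row begins, along the tool's axes as they then stand; what a row does not reach is not made up. A row lasts 1/10 s, in which the tool goes at most 50 mm and 8.59 degrees, less where a joint would pass 70% of its speed; a pose out of reach is approached as far as the arm can. A call is refused whole if a number of a shift passes 5 or a number of a turn 0.15, either way. A call with a gripper value outside its range is refused whole. The fingers move at their own pace and stop on an object; "grip_force" is the grip in N (left out, the last holds). Time passes only in rows, so rows that do not move let the fingers close. It gives the time, the measured TCP pose, the force and the opening at its end, in the units of the state.
- monitor.get_obs(): the state, without advancing time (a new reading comes with each control period).
- viewer.get_image(name): name is "scene" or "top" or "wrist"; returns a dict with "frame" (400x640x3 uint8, red, green, blue), "depth" (400x640 float32, m along the optical axis (not along the pixel's ray), 0 where there is no reading), "camera_matrix" (3x3 intrinsics, pixels), "cam_to_world" (4x4, takes a point from camera to world coordinates). Camera axes: x right, y down, z forward; pixel columns grow to the right and rows downward; lengths in m; the calibration is good to about 2 mm. A picture is of the moment at which its call begins.
- ticket.finish_job(): hands the job in, once; it reports no verdict.
The state is a dict: "t": time; "q": joint angles; "dq": joint speeds; "effort": joint torques, N m; "tool_pos": TCP position; "tool_rot": TCP orientation; "contact_force": force on the tool from outside, world axes, zero at the start; "wrist_torque": the same for the moment, N m; "opening": finger opening in m.
Only numpy, scipy, OpenCV 4.12 (cv2) and the standard library are available. Lean on these libraries where they do the work, as an engineer would, in place of code of your own. Each camera call takes 0.05 s, during which the arm holds its last target.

## Working session

There is one attempt and no reset: what is moved stays moved. The work goes in short steps, Python scripts to look and compute and a tool call to move; the robot and the scene stay as the last step left them, time stands still between calls to the robot, and variables do not carry over. Pictures are saved under pics/ and viewed, and the job is handed in when it is done.

Besides the shell and the picture viewer there is one more tool, called after "Request:" as name(argument=value, ...) on one line, values as JSON. servo_tool: Moves the arm, as the interface text tells. Its arguments: {"type":"object","properties":{"commands":{"type":"array","items":{"type":"number"}},"grip_force":{"type":"number"}},"required":["commands"]}

```bash
ls; mkdir -p pics
python3 - <<'E'
from station import monitor, viewer, ticket
import cv2,numpy as np
print(monitor.get_obs())
for n in ["scene","top","wrist"]:
    d=viewer.get_image(n); cv2.imwrite(f"pics/{n}0.png",d["frame"][:,:,::-1]); np.savez(f"/tmp/{n}0.npz",**d)
    print(n,d["camera_matrix"].round(1).tolist(),d["cam_to_world"].round(3).tolist())
E
```

```text
pics
{'t': 0.0, 'q': array([ 1.12199255e+00,  5.33555607e-02,  1.61428585e+00, -5.14543022e-05,
        1.47601218e+00, -1.19015612e-01]), 'dq': array([-0.00162486, -0.00139583,  0.00112351, -0.00012422,  0.00037881,
        0.00055708]), 'effort': array([-1.66911414e-03, -3.93698430e+01, -3.70160973e+01, -3.61849980e-04,
        7.31302847e-03,  1.29316536e-06]), 'tool_pos': array([0.20215117, 0.5907449 , 0.2300687 ]), 'tool_rot': array([-1.55725537,  0.25928612, -0.25845323]), 'contact_force': array([0.83978715, 0.46090535, 0.29080092]), 'wrist_torque': array([-0.01078745,  0.01622873,  0.01429001]), 'opening': 0.08595818769569523}
scene [[520.2, 0.0, 324.8], [0.0, 520.2, 200.1], [0.0, 0.0, 1.0]] [[-0.972, -0.183, 0.147, 0.358], [-0.234, 0.778, -0.584, 0.568], [-0.007, -0.602, -0.799, 0.996], [0.0, 0.0, 0.0, 1.0]]
top [[405.5, 0.0, 321.5], [0.0, 405.5, 191.9], [0.0, 0.0, 1.0]] [[0.022, -0.993, 0.114, 0.436], [-1.0, -0.022, 0.005, -0.1], [-0.002, -0.115, -0.993, 1.065], [0.0, 0.0, 0.0, 1.0]]
wrist [[327.5, 0.0, 320.3], [0.0, 327.5, 200.8], [0.0, 0.0, 1.0]] [[0.324, 0.911, 0.256, 0.137], [0.946, -0.312, -0.089, 0.612], [-0.001, 0.271, -0.962, 0.373], [0.0, 0.0, 0.0, 1.0]]
```

View pics/scene0.png

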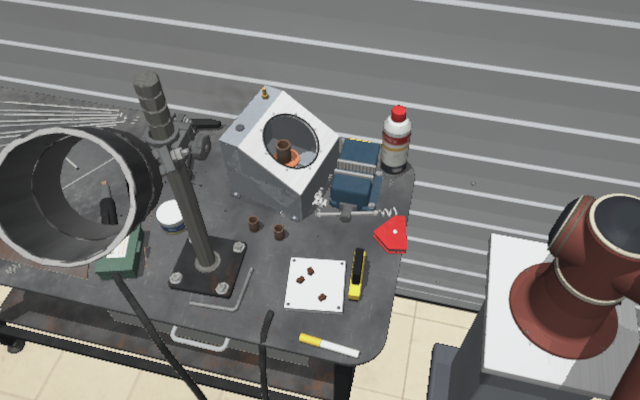

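View pics/top0.png

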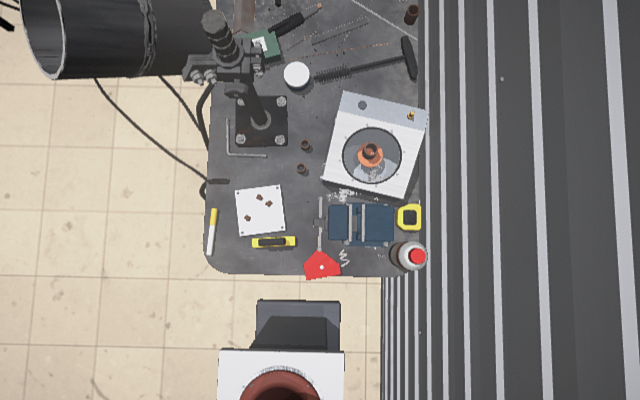

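View pics/wrist0.png

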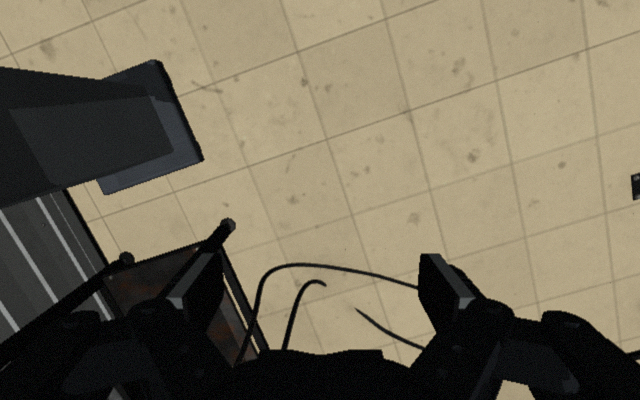

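```bash
cat > h.py <<'E'
import numpy as np, cv2
def load(p): 
    d=np.load(p); return {k:d[k] for k in d}
def ray(d,uv,z):
    K=d["camera_matrix"];T=d["cam_to_world"]
    uv=np.atleast_2d(uv).astype(float)
    r=np.c_[(uv[:,0]-K[0,2])/K[0,0],(uv[:,1]-K[1,2])/K[1,1],np.ones(len(uv))]@T[:3,:3].T
    o=T[:3,3]; s=(z-o[2])/r[:,2]
    return o+r*s[:,None]
def cloud(d):
    K=d["camera_matrix"];T=d["cam_to_world"];D=d["depth"]
    v,u=np.mgrid[:D.shape[0],:D.shape[1]]
    P=np.stack([(u-K[0,2])/K[0,0]*D,(v-K[1,2])/K[1,1]*D,D],-1)@T[:3,:3].T+T[:3,3]
    P[D==0]=np.nan
    return P
def proj(d,P):
    T=np.linalg.inv(d["cam_to_world"]);p=np.atleast_2d(P)@T[:3,:3].T+T[:3,3];p=p@d["camera_matrix"].T
    return p[:,:2]/p[:,2:]
E
python3 - <<'E'
from h import *
t=load("/tmp/top0.npz");s=load("/tmp/scene0.npz")
for n,d,b in [("t",t,(200,130,440,280)),("s",s,(215,80,425,370))]:
    x0,y0,x1,y1=b;f=min(800/(x1-x0),600/(y1-y0))
    cv2.imwrite(f"pics/crop_{n}.png",cv2.resize(d["frame"][y0:y1,x0:x1,::-1],None,fx=f,fy=f,interpolation=cv2.INTER_CUBIC))
    P=cloud(d);hsv=cv2.cvtColor(d["frame"],cv2.COLOR_RGB2HSV)
    # plate
    m=(hsv[...,1]<40)&(hsv[...,2]>170)&(abs(P[...,2]-.015)<.008)
    k,l,st,c=cv2.connectedComponentsWithStats(m.astype(np.uint8))
    for i in np.argsort(-st[1:,4])[:2]+1:
        pts=np.argwhere(l==i)[:,::-1].astype(np.float32)
        w=ray(d,pts,.015)[:,:2].astype(np.float32)*1000
        print(n,"plate",st[i],cv2.minAreaRect(w))
    m=(hsv[...,0]>22)&(hsv[...,0]<35)&(hsv[...,1]>120)&(hsv[...,2]>100)
    k,l,st,c=cv2.connectedComponentsWithStats(m.astype(np.uint8))
    for i in np.argsort(-st[1:,4])[:4]+1:
        pts=np.argwhere(l==i)[:,::-1].astype(np.float32)
        w=ray(d,pts,.028)[:,:2].astype(np.float32)*1000
        print(n,"yellow",c[i],st[i],cv2.minAreaRect(w))
E
```

```text
t plate [ 235  184   50   52 1995] ((507.2621765136719, 65.29155731201172), (119.42122650146484, 119.0142593383789), 8.828834533691406)
t plate [426 116   5 284 959] ((407.85821533203125, -370.41119384765625), (716.2791748046875, 9.46078109741211), 0.020202817395329475)
t yellow [409.1890411  216.72876712] [397 204  24  26 365] ((496.8863525390625, -318.3318786621094), (64.65743255615234, 58.87431335449219), 0.037742141634225845)
t yellow [290.38888889 240.09722222] [282 236  13  10  72] ((428.99462890625, -12.406536102294922), (22.7442684173584, 30.497041702270508), 1.7037734985351562)
t yellow [212.46666667 215.76666667] [210 208   6  16  60] ((488.3419494628906, 182.84129333496094), (9.818634986877441, 39.418006896972656), 84.82984924316406)
t yellow [255.19565217 242.86956522] [252 238  10  10  46] ((422.1907043457031, 67.35828399658203), (22.816181182861328, 22.819467544555664), 2.3836734294891357)
s plate [ 284  258   61   54 2698] ((506.4868469238281, 69.54875946044922), (119.39965057373047, 119.23672485351562), 8.88935661315918)
s plate [409 145 231  42 946] ((91.37081909179688, -366.72247314453125), (14.048995971679688, 555.69482421875), 89.96493530273438)
s yellow [356.03515625 284.69921875] [348 251  18  49 256] ((424.9354553222656, 34.482444763183594), (24.14537811279297, 116.80945587158203), 4.51214075088501)
s yellow [309.37086093 339.05960265] [299 333  22  13 151] ((485.54046630859375, 196.29551696777344), (15.930380821228027, 42.797367095947266), 85.61653137207031)
s yellow [364.  140.8] [362 140   5   2   5] ((482.8623962402344, -345.8417053222656), (2.5046229362487793, 10.640731811523438), 83.97431182861328)
s yellow [352.  138.8] [350 138   5   2   5] ((514.0509033203125, -345.75933837890625), (2.50961971282959, 10.728710174560547), 84.00391387939453)
```

View pics/crop_t.png

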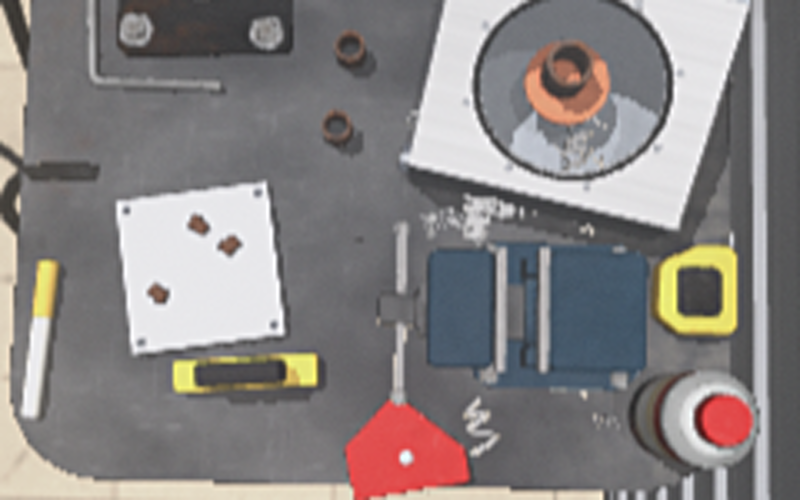

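View pics/crop_s.png

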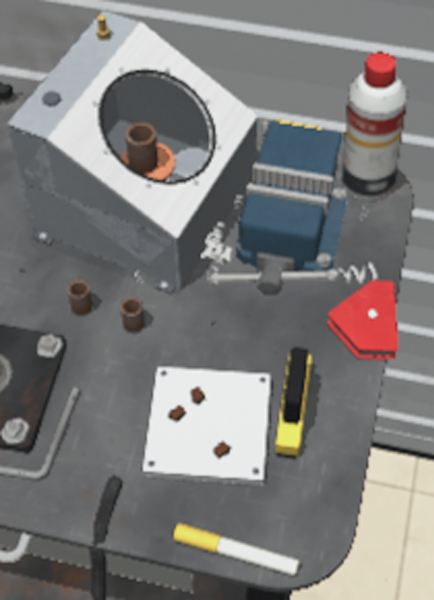

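Run:
```python
from h import *
from scipy.spatial.transform import Rotation as R
from station import monitor
o=monitor.get_obs(); T=R.from_rotvec(o["tool_rot"]).as_matrix(); print("tool\n",T.round(3))
w=load("/tmp/wrist0.npz"); print("cam in tool",(T.T@(w["cam_to_world"][:3,3]-o["tool_pos"])).round(3))
for n in ["top","scene"]:
    d=load(f"/tmp/{n}0.npz");P=cloud(d);hsv=cv2.cvtColor(d["frame"],cv2.COLOR_RGB2HSV)
    X,Y,Z=P[...,0],P[...,1],P[...,2]
    # grip
    m=(abs(X-.425)<.05)&(abs(Y-.03)<.08)&(Z>.06)
    pts=np.argwhere(m)[:,::-1]; w2=ray(d,pts,.075)[:,:2].astype(np.float32)*1000
    print(n,"grip",m.sum(),cv2.minAreaRect(w2),w2.mean(0), Z[m].mean())
    m=(abs(X-.425)<.05)&(abs(Y-.03)<.08)&(Z>.012)
    print("   block depth rect",m.sum(),cv2.minAreaRect(P[m][:,:2].astype(np.float32)*1000))
    # panel
    m=(X>.5)&(X<.85)&(Y>-.32)&(Y<-.02)&(Z>.1)&(Z<.177)&(hsv[...,1]<40)&(hsv[...,2]>150)
    m=cv2.erode(m.astype(np.uint8),np.ones((3,3)))>0
    A=P[m];
    for _ in range(5):
        c=A.mean(0);nv=np.linalg.svd(A-c,full_matrices=False)[2][2]; r=(A-c)@nv; A=A[abs(r)<max(2*r.std(),.002)]
    nv*=np.sign(nv[2]); print(n,"panel",m.sum(),len(A),c.round(4),nv.round(3),"tilt",np.degrees(np.arccos(nv[2])),"yaw",np.degrees(np.arctan2(-nv[1],-nv[0])), r.std())
    # spray, vice etc heights
    for nm,a in dict(vice=(-.3,-.08,.42,.56,.09),can=(-.42,-.25,.36,.5,.15)).items():
        m=(Y>a[0])&(Y<a[1])&(X>a[2])&(X<a[3])&(Z>a[4]); 
        if m.sum(): print(nm,P[m].min(0).round(3),P[m].max(0).round(3))
    # brown
    m=(hsv[...,0]<14)&(hsv[...,1]>70)&(Z>0.01)&(X>.4)&(X<.9)
    k,l,st,c=cv2.connectedComponentsWithStats(m.astype(np.uint8))
    for i in range(1,k):
        if st[i,4]>12: print("brown",c[i].round(1),st[i].tolist(),np.nanmean(P[l==i],0).round(3),hsv[l==i].mean(0).round())
```

```text
tool
 [[ 0.946 -0.001  0.324]
 [-0.324 -0.001  0.946]
 [-0.    -1.    -0.002]]
cam in tool [-0.069 -0.142 -0.001]
top grip 198 ((427.1952819824219, 24.745594024658203), (17.675365447998047, 63.55289077758789), 4.600637912750244) [427.14777   24.781887] 0.07322511727017145
   block depth rect 783 ((444.6172180175781, 40.3692626953125), (61.40614318847656, 139.3184356689453), 1.1305830478668213)
top panel 1996 1742 [ 0.6392 -0.2115  0.1424] [-0.489  0.11   0.865] tilt 30.08575871984839 yaw -12.669089774223753 0.00121503148649351
vice [ 0.42  -0.299  0.09 ] [ 0.56  -0.111  0.195]
can [ 0.36  -0.378  0.15 ] [ 0.5   -0.271  0.716]
brown [369.7 155.7] [357, 143, 26, 24, 369] [ 0.643 -0.213  0.075] [  9. 110. 184.]
brown [259.1 196.9] [257, 195, 5, 5, 15] [0.539 0.066 0.022] [  9.  96. 123.]
brown [268.4 203.1] [266, 201, 5, 5, 14] [0.524 0.042 0.023] [  9.  93. 123.]
brown [247.2 217.5] [245, 216, 5, 4, 13] [0.485 0.095 0.022] [  9.  96. 124.]
brown [396.8 252.3] [396, 249, 3, 8, 15] [ 0.408 -0.271  0.126] [ 2. 99. 81.]
brown [416.8 253.3] [409, 248, 17, 10, 137] [ 0.409 -0.3    0.195] [  
[... 723 characters left out ...]
8] [383, 131, 13, 14, 92] [ 0.416 -0.271  0.128] [  2. 113. 108.]
brown [287.2 154.1] [273, 140, 26, 27, 372] [ 0.642 -0.207  0.087] [ 10. 106. 120.]
brown [252.8 219.4] [248, 216, 10, 8, 59] [ 0.682 -0.049  0.028] [11. 87. 87.]
brown [256.4 227.1] [254, 224, 5, 7, 14] [ 0.671 -0.038  0.016] [11. 83. 58.]
brown [278.1 227.7] [273, 224, 11, 8, 58] [ 0.62  -0.041  0.027] [11. 86. 87.]
brown [376.3 231.9] [374, 228, 5, 9, 27] [ 0.404 -0.085  0.02 ] [  0. 170. 207.]
brown [310.  270.7] [308, 268, 6, 7, 26] [0.523 0.047 0.023] [ 10. 125.  97.]
brown [300.  279.3] [297, 276, 7, 7, 31] [0.538 0.072 0.024] [ 10. 119.  99.]
brown [321.9 296.7] [319, 294, 7, 6, 29] [0.484 0.1   0.023] [ 10. 123. 101.]
```

```bash
cat >> h.py <<'E'
from scipy.spatial.transform import Rotation as R
def state():
    from station import monitor
    o=monitor.get_obs(); return o, R.from_rotvec(o["tool_rot"]), o["tool_pos"]
def down(az,tilt=0,lean=None):
    """jaw azimuth az deg; tool tilted so it points (sin t) along lean azimuth deg"""
    z=np.array([np.cos(np.radians(az)),np.sin(np.radians(az)),0])
    h=np.array([np.sin(np.radians(az)),-np.cos(np.radians(az)),0]) # horizontal, tool x for vertical
    t=np.radians(tilt); y=np.sin(t)*h-np.cos(t)*np.array([0,0,1]); x=np.cross(y,z)
    return R.from_matrix(np.c_[x,y,z])
def plan(Rt,pt,n=None,vmax=.045,wmax=.14):
    o,R0,p0=state()
    rv=(R0.inv()*Rt).as_rotvec()
    d=np.array(pt)-p0
    k=n or int(max(1,np.ceil(np.linalg.norm(d)/vmax),np.ceil(np.linalg.norm(rv)/wmax)))
    print("t",round(o["t"],2),"pos",p0.round(4),"err world",d.round(4),"rotvec tool",rv.round(3),"F",o["contact_force"].round(1),"open",round(o["opening"],4),"rows",k)
    for i in range(k):
        Ri=R0*R.from_rotvec(rv*i/k)
        print((rv/k).round(3).tolist(),(Ri.inv().apply(d/k)*100).round(2).tolist())
E
python3 - <<'E'
from h import *
plan(down(4.5),[.44,.03,.20])
E
```

```text
t 0.15 pos [0.2022 0.5909 0.2304] err world [ 0.2378 -0.5609 -0.0304] rotvec tool [1.000e-03 1.162e+00 1.000e-03] F [-0.1 -0.5  0.6] open 0.085 rows 14
[0.0, 0.083, 0.0] [2.9, 0.22, -3.24]
[0.0, 0.083, 0.0] [3.16, 0.22, -2.99]
[0.0, 0.083, 0.0] [3.4, 0.22, -2.72]
[0.0, 0.083, 0.0] [3.61, 0.22, -2.42]
[0.0, 0.083, 0.0] [3.8, 0.22, -2.12]
[0.0, 0.083, 0.0] [3.96, 0.22, -1.79]
[0.0, 0.083, 0.0] [4.1, 0.22, -1.46]
[0.0, 0.083, 0.0] [4.21, 0.22, -1.11]
[0.0, 0.083, 0.0] [4.28, 0.22, -0.76]
[0.0, 0.083, 0.0] [4.33, 0.22, -0.4]
[0.0, 0.083, 0.0] [4.35, 0.22, -0.04]
[0.0, 0.083, 0.0] [4.34, 0.22, 0.32]
[0.0, 0.083, 0.0] [4.3, 0.22, 0.68]
[0.0, 0.083, 0.0] [4.23, 0.22, 1.03]
```

Request:
servo_tool(commands=[0, 0.083, 0, 2.9, 0.2, -3.2, 0.6, 0, 0.083, 0, 3.2, 0.2, -3, 0.6, 0, 0.083, 0, 3.4, 0.2, -2.7, 0.6, 0, 0.083, 0, 3.6, 0.2, -2.4, 0.6, 0, 0.083, 0, 3.8, 0.2, -2.1, 0.6, 0, 0.083, 0, 4, 0.2, -1.8, 0.6, 0, 0.083, 0, 4.1, 0.2, -1.5, 0.6, 0, 0.083, 0, 4.2, 0.2, -1.1, 0.6, 0, 0.083, 0, 4.3, 0.2, -0.8, 0.6, 0, 0.083, 0, 4.3, 0.2, -0.4, 0.6, 0, 0.083, 0, 4.3, 0.2, 0, 0.6, 0, 0.083, 0, 4.3, 0.2, 0.3, 0.6, 0, 0.083, 0, 4.3, 0.2, 0.7, 0.6])

```text
t: 1.45
tool_pos: [0.4174, 0.0513, 0.2002]
tool_rot: [-1.27, 1.112, -1.116]
contact_force: [-0.2, 0.6, -0.2]
opening: 0.0512
```

Run:
```python
from h import *
plan(down(4.5),[.44,.03,.20])
```

```text
t 1.45 pos [0.4174 0.0513 0.2002] err world [ 0.0226 -0.0213 -0.0002] rotvec tool [0.    0.051 0.004] F [-0.2  0.6 -0.2] open 0.0512 rows 1
[0.0, 0.051, 0.004] [2.4, 0.03, 1.96]
```

Tracking is close. One more row plus a settle row, then look.

Request:
servo_tool(commands=[0, 0.05, 0, 2.4, 0, 2.0, 0.6, 0, 0, 0, 0, 0, 0, 0.6])

```text
t: 1.65
tool_pos: [0.4413, 0.0247, 0.1997]
tool_rot: [-1.245, 1.157, -1.162]
contact_force: [-0.3, -0.3, -0.3]
opening: 0.0512
```

Run:
```python
from h import *
from station import viewer
d=viewer.get_image("wrist"); np.savez("/tmp/wrist1.npz",**d); cv2.imwrite("pics/wrist1.png",d["frame"][:,:,::-1])
plan(down(4.5),[.44,.03,.20])
```

```text
t 1.7 pos [0.4403 0.0258 0.1994] err world [-0.0003  0.0042  0.0006] rotvec tool [ 0.002 -0.008  0.004] F [ 0.2 -0.4 -0.3] open 0.0514 rows 1
[0.002, -0.008, 0.004] [-0.42, -0.06, -0.0]
```

View pics/wrist1.png

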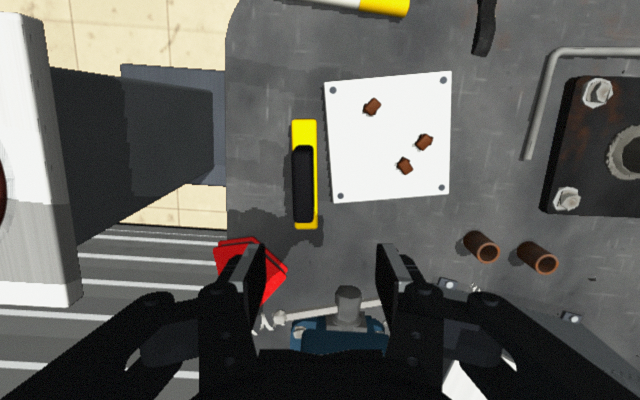

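Run:
```python
from h import *
d=load("/tmp/wrist1.npz");P=cloud(d);hsv=cv2.cvtColor(d["frame"],cv2.COLOR_RGB2HSV);Z=P[...,2]
m=np.zeros(Z.shape,bool);m[100:240,270:340]=1
g=m&(Z>.06);w=ray(d,np.argwhere(g)[:,::-1],.075)[:,:2].astype(np.float32)*1000;print("grip",cv2.minAreaRect(w))
y=m&(hsv[...,0]>22)&(hsv[...,0]<35)&(hsv[...,1]>120)&(abs(Z-.028)<.006);w=ray(d,np.argwhere(y)[:,::-1],.028)[:,:2].astype(np.float32)*1000;print("body",cv2.minAreaRect(w))
q=(hsv[...,1]<40)&(hsv[...,2]>150)&(abs(Z-.015)<.006);q[:,:310]=0;q[:, 470:]=0;q[220:]=0
w=ray(d,np.argwhere(q)[:,::-1],.015)[:,:2].astype(np.float32)*1000;print("plate",cv2.minAreaRect(w))
c=np.array([[372,107],[425,142],[404,166],[335,90],[444,79],[442,188],[340,196],[485,255],[540,262]]);print(ray(d,c,.02).round(3))
print(ray(d,[[566,202],[545,210],[550,70]],.015).round(3))
```

```text
grip ((426.16650390625, 28.667747497558594), (17.932817459106445, 63.62382888793945), 4.390031337738037)
body ((426.0848693847656, 27.607433319091797), (23.46843147277832, 108.27954864501953), 4.613742351531982)
plate ((501.0528869628906, 100.1269760131836), (119.3837890625, 187.3161163330078), 8.742274284362793)
[[ 0.485  0.097  0.02 ]
 [ 0.54   0.067  0.02 ]
 [ 0.523  0.043  0.02 ]
 [ 0.449  0.109  0.02 ]
 [ 0.549  0.126  0.02 ]
 [ 0.564  0.023  0.02 ]
 [ 0.462  0.008  0.02 ]
 [ 0.623 -0.047  0.02 ]
 [ 0.684 -0.051  0.02 ]]
[[0.697 0.016 0.015]
 [0.678 0.006 0.015]
 [0.648 0.141 0.015]]
```

Run:
```python
from h import *
plan(down(4.5),[.4263,.0284,.04])
```

```text
t 1.7 pos [0.4403 0.0258 0.1994] err world [-0.014   0.0026 -0.1594] rotvec tool [ 0.002 -0.008  0.004] F [ 0.2 -0.4 -0.3] open 0.0514 rows 4
[0.0, -0.002, 0.001] [-0.11, 3.99, -0.34]
[0.0, -0.002, 0.001] [-0.1, 3.99, -0.34]
[0.0, -0.002, 0.001] [-0.1, 3.99, -0.34]
[0.0, -0.002, 0.001] [-0.09, 3.99, -0.34]
```

Request:
servo_tool(commands=[0, -0.008, 0.004, -0.4, 2, -1.4, 0.6, 0, 0, 0, 0, 4, 0, 0.6, 0, 0, 0, 0, 4, 0, 0.6, 0, 0, 0, 0, 2.5, 0, 0.6, 0, 0, 0, 0, 0.5, 0, 0.6])

```text
t: 2.2
tool_pos: [0.4247, 0.0327, 0.0676]
tool_rot: [-1.246, 1.144, -1.146]
contact_force: [-0.9, 0.3, -0.3]
opening: 0.0514
```

Run:
```python
from h import *
plan(down(4.5),[.4263,.0284,.04])
```

```text
t 2.2 pos [0.4247 0.0327 0.0676] err world [ 0.0016 -0.0043 -0.0276] rotvec tool [-0.003  0.007 -0.001] F [-0.9  0.3 -0.3] open 0.0514 rows 1
[-0.003, 0.007, -0.001] [0.45, 2.76, 0.12]
```

Request:
servo_tool(commands=[0, 0.007, 0, 0.4, 1.4, 0.1, 0.6, 0, 0, 0, 0, 1.3, 0, 0.6, 0, 0, 0, 0, 0.2, 0, 0.6, 0, 0, 0, 0, 0, 0, 0.6])

```text
t: 2.6
tool_pos: [0.426, 0.0314, 0.0393]
tool_rot: [-1.244, 1.145, -1.148]
contact_force: [0.3, 0.1, 0.9]
opening: 0.0514
```

Run:
```python
from h import *
plan(down(4.5),[.4263,.0284,.04])
```

```text
t 2.6 pos [0.426  0.0314 0.0393] err world [ 0.0003 -0.003   0.0007] rotvec tool [-0.004  0.005 -0.002] F [0.3 0.1 0.9] open 0.0514 rows 1
[-0.004, 0.005, -0.002] [0.3, -0.07, 0.01]
```

Request:
servo_tool(commands=[0, 0.005, 0, 0.3, 0, 0, 0.6, 0, 0, 0, 0, 0, 0, 0, 0, 0, 0, 0, 0, 0, 0, 0, 0, 0, 0, 0, 0, 0, 0, 0, 0, 0, 0, 0, 0, 0, 0, 0, 0, 0, 0, 0, 0, 0, 0, 0, 0, 0, 0], grip_force=60)

```text
t: 3.3
tool_pos: [0.4281, 0.0282, 0.0421]
tool_rot: [-1.239, 1.145, -1.154]
contact_force: [0.2, -0.8, -1.0]
opening: 0.0174
```

Run:
```python
from h import *
c=np.array([.5065,.0668]);a=np.radians(8.8);u=np.array([np.cos(a),np.sin(a)])
o,R0,p0=state(); print("rotz az",np.degrees(np.arctan2(*R0.as_matrix()[:2,2][::-1])),p0)
for s in [-.1,-.06,0,.06,.1]: print(s,(c+u*s).round(4))
plan(down(8.8),[*p0[:2],p0[2]+.04])
```

```text
rotz az 4.52522235576758 [0.42811161 0.02821274 0.04205187]
-0.1 [0.4077 0.0515]
-0.06 [0.4472 0.0576]
0 [0.5065 0.0668]
0.06 [0.5658 0.076 ]
0.1 [0.6053 0.0821]
t 3.3 pos [0.4281 0.0282 0.0421] err world [0.   0.   0.04] rotvec tool [-0.008 -0.075 -0.001] F [ 0.2 -0.8 -1. ] open 0.0174 rows 1
[-0.008, -0.075, -0.001] [-0.0, -4.0, 0.03]
```

Request:
servo_tool(commands=[0, 0, 0, 0, -2, 0, 0, -0.004, -0.04, 0, 0, -2, 0, 0, -0.004, -0.035, 0, -1.2, -0.5, -0.5, 0, 0, 0, 0, -1.2, 0, -0.5, 0, 0, 0, 0, 0, 0, 0, 0])

```text
t: 3.8
tool_pos: [0.4113, 0.0526, 0.0857]
tool_rot: [-1.281, 1.098, -1.09]
contact_force: [-0.1, 0.3, -1.5]
opening: 0.0174
```

Run:
```python
from h import *
from station import viewer
d=viewer.get_image("wrist"); np.savez("/tmp/wrist2.npz",**d); cv2.imwrite("pics/wrist2.png",d["frame"][:,:,::-1])
P=cloud(d)
plan(down(8.8),[.4176,.053,.058],n=4)
```

```text
t 3.85 pos [0.4114 0.0522 0.0856] err world [ 0.0062  0.0008 -0.0276] rotvec tool [ 0.005  0.002 -0.002] F [-0.   0.8 -2.5] open 0.0176 rows 4
[0.001, 0.001, -0.001] [0.01, 0.69, 0.16]
[0.001, 0.001, -0.001] [0.01, 0.69, 0.16]
[0.001, 0.001, -0.001] [0.0, 0.69, 0.16]
[0.001, 0.001, -0.001] [0.0, 0.69, 0.16]
```

View pics/wrist2.png

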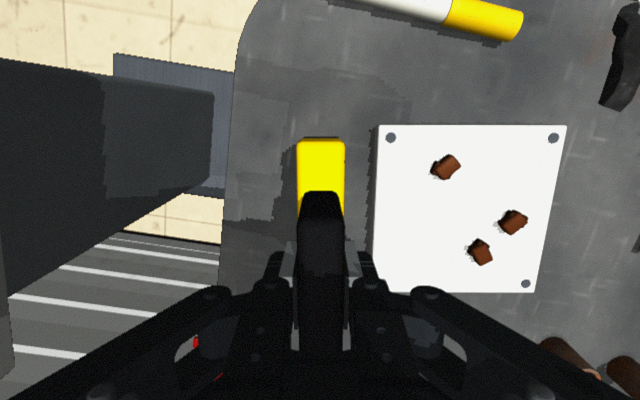

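Run:
```python
from h import *
d=load("/tmp/wrist2.npz");P=cloud(d)
Q=P[145:185,302:340];print(np.nanmedian(Q[...,2]),np.nanstd(Q[...,2]))
z=np.nanmedian(Q[...,2]);print(ray(d,[[297,140],[345,140],[321,170]],z).round(4), z-.028,"plate z",np.nanmedian(P[180:230,390:430,2]))
q=np.array([[380,126],[566,126],[535,292],[372,292]]);w=ray(d,q,.015);print(w.round(4))
```

```text
0.07177812983689563 0.000606696345909677
[[0.3917 0.104  0.0718]
 [0.4141 0.1075 0.0718]
 [0.4051 0.0916 0.0718]] 0.043778129836895635 plate z 0.01477343269474879
[[ 0.4392  0.1153  0.015 ]
 [ 0.5555  0.1336  0.015 ]
 [ 0.5751  0.0168  0.015 ]
 [ 0.4575 -0.002   0.015 ]]
```

Request:
servo_tool(commands=[0.004, 0, 0, 0, 1.2, 0.2, 0, 0, 0, 0, 0, 1.1, 0.2, 0, 0, 0, 0, 0, 0.4, 0.1, 0, 0, 0, 0, 0, 0, 0, 0])

```text
t: 4.25
tool_pos: [0.4146, 0.0537, 0.0547]
tool_rot: [-1.282, 1.097, -1.089]
contact_force: [-0.6, -1.1, -1.5]
opening: 0.0169
```

Run:
```python
from h import *
a=np.radians(8.8);plan(down(8.8),[.5065+.085*np.cos(a),.0668+.085*np.sin(a),.0588],n=12)
```

```text
t 4.25 pos [0.4146 0.0537 0.0547] err world [0.1759 0.0261 0.0041] rotvec tool [ 0.005  0.003 -0.002] F [-0.6 -1.1 -1.5] open 0.0169 rows 12
[0.0, 0.0, -0.0] [0.01, -0.04, 1.48]
[0.0, 0.0, -0.0] [0.01, -0.04, 1.48]
[0.0, 0.0, -0.0] [0.01, -0.04, 1.48]
[0.0, 0.0, -0.0] [0.01, -0.04, 1.48]
[0.0, 0.0, -0.0] [0.01, -0.04, 1.48]
[0.0, 0.0, -0.0] [0.01, -0.04, 1.48]
[0.0, 0.0, -0.0] [0.01, -0.04, 1.48]
[0.0, 0.0, -0.0] [0.01, -0.04, 1.48]
[0.0, 0.0, -0.0] [0.01, -0.04, 1.48]
[0.0, 0.0, -0.0] [0.01, -0.04, 1.48]
[0.0, 0.0, -0.0] [0.01, -0.04, 1.48]
[0.0, 0.0, -0.0] [0.01, -0.03, 1.48]
```

Request:
servo_tool(commands=[0.004, 0, 0, 0, -0.5, 0, 0, 0, 0, 0, 0, 0, 0, 0])

```text
t: 4.45
tool_pos: [0.4144, 0.0536, 0.0597]
tool_rot: [-1.279, 1.096, -1.09]
contact_force: [0.4, 0.3, -2.2]
opening: 0.0171
```

Run:
```python
from h import *
a=np.radians(8.8);plan(down(8.8),[.5065+.085*np.cos(a),.0668+.085*np.sin(a),.0595],n=1)
```

```text
t 4.45 pos [0.4144 0.0536 0.0597] err world [ 0.1761  0.0262 -0.0002] rotvec tool [ 0.002  0.003 -0.003] F [ 0.4  0.3 -2.2] open 0.0171 rows 1
[0.002, 0.003, -0.003] [0.15, -0.01, 17.8]
```

Request:
servo_tool(commands=[0.002, 0.002, 0, 0, 0, 1.5, 0, 0, 0, 0, 0, 0, 1.5, 0, 0, 0, 0, 0, 0, 1.5, 0, 0, 0, 0, 0, 0, 1.5, 0])

```text
t: 4.85
tool_pos: [0.4758, 0.0626, 0.0618]
tool_rot: [-1.274, 1.094, -1.096]
contact_force: [0.5, -0.2, -1.7]
opening: 0.017
```

Run:
```python
from h import *
a=np.radians(8.8);plan(down(8.8),[.5065+.085*np.cos(a),.0668+.085*np.sin(a),.0595],n=1)
```

```text
t 4.85 pos [0.4758 0.0626 0.0618] err world [ 0.1147  0.0172 -0.0023] rotvec tool [-0.004 -0.    -0.002] F [ 0.5 -0.2 -1.7] open 0.017 rows 1
[-0.004, -0.0, -0.002] [0.06, 0.28, 11.6]
```

Request:
servo_tool(commands=[-0.002, 0, 0, 0, 0.3, 0.5, 0, 0, 0, 0, 0, 0, 1.3, 0, 0, 0, 0, 0, 0, 1.3, 0])

```text
t: 5.15
tool_pos: [0.5082, 0.0673, 0.0599]
tool_rot: [-1.275, 1.094, -1.096]
contact_force: [-0.5, 0.9, -1.0]
opening: 0.0169
```

Run:
```python
from h import *
a=np.radians(8.8);plan(down(8.8),[.5065+.085*np.cos(a),.0668+.085*np.sin(a),.0590],n=1)
from station import viewer
d=viewer.get_image("wrist"); np.savez("/tmp/wrist3.npz",**d); cv2.imwrite("pics/wrist3.png",d["frame"][:,:,::-1])
P=cloud(d);m=cv2.inRange(cv2.cvtColor(d["frame"],cv2.COLOR_RGB2HSV),(22,120,100),(35,255,255))>0
m[:, :290]=0;m[:,350:]=0;print(np.nanmedian(P[m][:,2])-.028)
```

```text
t 5.15 pos [0.5082 0.0673 0.0599] err world [ 0.0823  0.0125 -0.0009] rotvec tool [-0.003 -0.    -0.001] F [-0.5  0.9 -1. ] open 0.0169 rows 1
[-0.003, -0.0, -0.001] [0.02, 0.12, 8.32]
0.017118126352759565
```

View pics/wrist3.png

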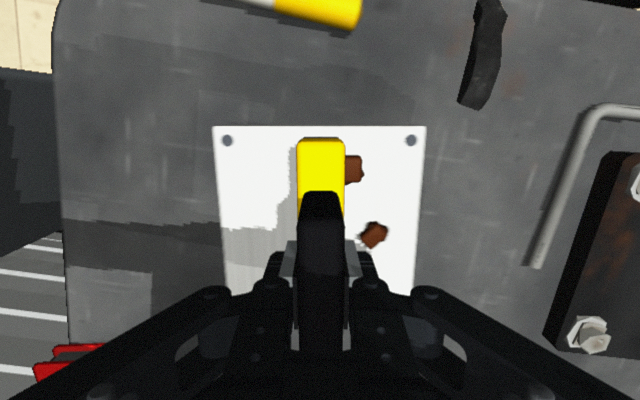

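Request:
servo_tool(commands=[-0.002, 0, 0, 0, 0.1, 1.4, 0, 0, 0, 0, 0, 0, 1.4, 0, 0, 0, 0, 0, 0, 1.4, 0])

```text
t: 5.5
tool_pos: [0.5499, 0.0736, 0.0588]
tool_rot: [-1.277, 1.097, -1.095]
contact_force: [0.5, -0.4, -1.1]
opening: 0.0171
```

Run:
```python
from h import *
a=np.radians(8.8);plan(down(8.8),[.5065+.085*np.cos(a),.0668+.085*np.sin(a),.0590],n=1)
```

```text
t 5.5 pos [0.5499 0.0736 0.0588] err world [0.0406 0.0062 0.0002] rotvec tool [ 0.001 -0.001 -0.001] F [ 0.5 -0.4 -1.1] open 0.0171 rows 1
[0.001, -0.001, -0.001] [0.01, -0.02, 4.11]
```

Request:
servo_tool(commands=[0, 0, 0, 0, 0, 1.3, 0, 0, 0, 0, 0, 0, 1.3, 0, 0, 0, 0, 0, 0, 1.3, 0, 0, 0, 0, 0, 0, 0.4, 0, 0, 0, 0, 0, 0, 0, 0])

```text
t: 6.0
tool_pos: [0.5925, 0.0799, 0.0588]
tool_rot: [-1.279, 1.098, -1.094]
contact_force: [-0.3, -0.3, -1.5]
opening: 0.0171
```

Run:
```python
from h import *
a=np.radians(8.8);plan(down(8.8),[.5065+.085*np.cos(a),.0668+.085*np.sin(a),.0590],n=1)
from station import viewer
d=viewer.get_image("wrist"); np.savez("/tmp/wrist4.npz",**d); cv2.imwrite("pics/wrist4.png",d["frame"][:,:,::-1])
d=viewer.get_image("scene"); np.savez("/tmp/scene4.npz",**d); cv2.imwrite("pics/scene4.png",cv2.resize(d["frame"][180:360,160:400,::-1],None,fx=3,fy=3))
```

```text
t 6.0 pos [0.5925 0.0799 0.0588] err world [-0.002  -0.0001  0.0002] rotvec tool [ 0.003 -0.001 -0.001] F [-0.3 -0.3 -1.5] open 0.0171 rows 1
[0.003, -0.001, -0.001] [-0.02, -0.02, -0.19]
```

View pics/wrist4.png

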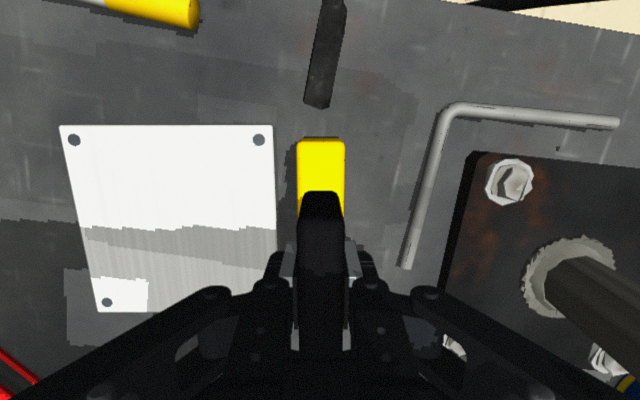

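View pics/scene4.png

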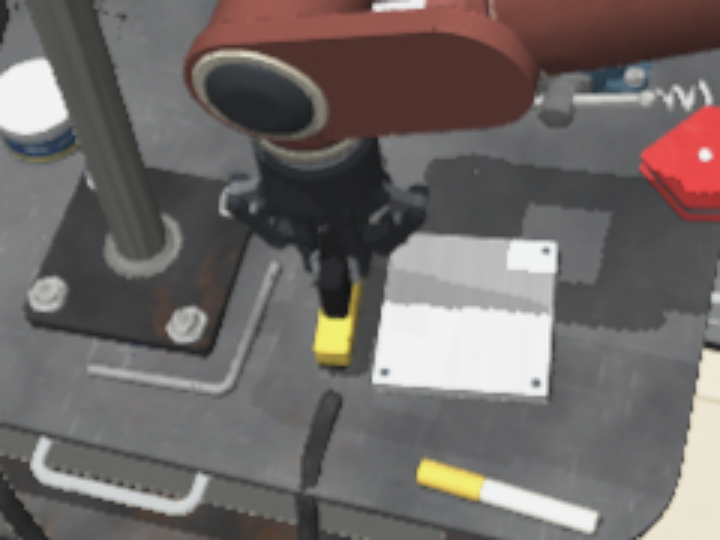

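Request:
servo_tool(commands=[0, 0, 0, 0, -2, 0, 0, 0, 0, 0, 0, -4, 0, 0, 0, 0, 0, 0, -4, -1, 0, 0, 0, 0, 0, 0, -4, 0, 0, 0, 0, 0, 0, -4, 0, 0, 0, 0, 0, 0, -4, 0, 0, 0, 0, 0, 0, -4, 0, 0, 0, 0, 0, 0, 0, 0])

```text
t: 6.9
tool_pos: [0.4123, 0.0527, 0.161]
tool_rot: [-1.284, 1.102, -1.091]
contact_force: [0.2, 0.0, -2.0]
opening: 0.0171
```

Run:
```python
from h import *
plan(down(4.5),[.4263,.0284,.08])
from station import viewer
d=viewer.get_image("wrist"); np.savez("/tmp/wrist5.npz",**d); cv2.imwrite("pics/wrist5.png",d["frame"][:,:,::-1])
d=viewer.get_image("scene"); np.savez("/tmp/scene5.npz",**d); cv2.imwrite("pics/scene5.png",cv2.resize(d["frame"][180:360,160:400,::-1],None,fx=3,fy=3))
```

```text
t 6.9 pos [0.4123 0.0527 0.161 ] err world [ 0.014  -0.0243 -0.081 ] rotvec tool [ 0.009  0.075 -0.001] F [ 0.2  0.  -2. ] open 0.0171 rows 2
[0.004, 0.037, -0.0] [1.31, 4.05, 0.54]
[0.004, 0.037, -0.0] [1.29, 4.05, 0.57]
```

View pics/wrist5.png

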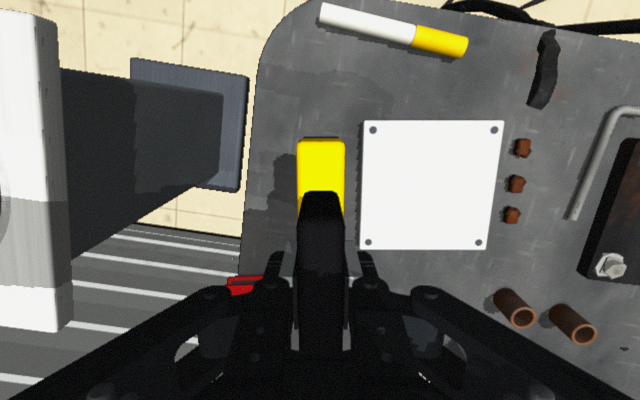

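View pics/scene5.png

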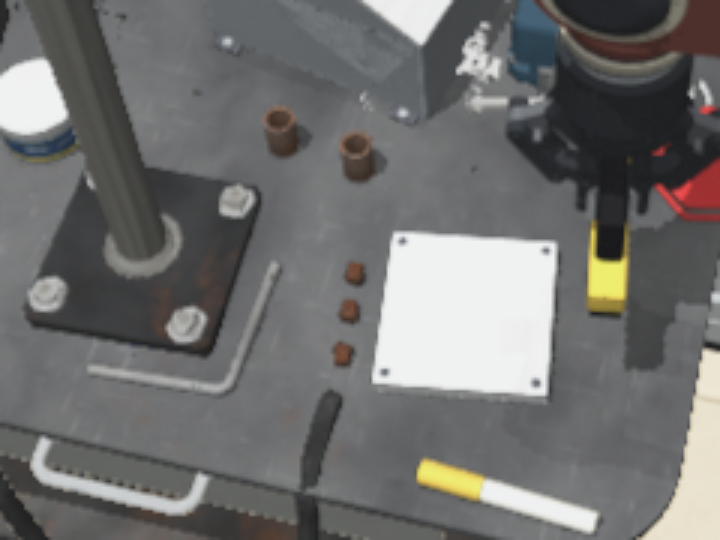

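Request:
servo_tool(commands=[0.004, 0.037, 0, 1.3, 2.5, 0.3, 0, 0.004, 0.037, 0, 1.3, 3, 0.4, 0, 0, 0, 0, 0, 2, 0, 0, 0, 0, 0, 0, 1, 0, 0, 0, 0, 0, 0, 0, 0, 0])

```text
t: 7.5
tool_pos: [0.4329, 0.027, 0.0785]
tool_rot: [-1.236, 1.144, -1.158]
contact_force: [-0.4, -0.3, -2.0]
opening: 0.0174
```

Run:
```python
from h import *
plan(down(4.5),[.420,.0270,.044],n=1)
```

```text
t 7.5 pos [0.4329 0.027  0.0785] err world [-0.0129 -0.     -0.0345] rotvec tool [-0.011 -0.001  0.001] F [-0.4 -0.3 -2. ] open 0.0174 rows 1
[-0.011, -0.001, 0.001] [-0.1, 3.43, -1.33]
```

Request:
servo_tool(commands=[-0.011, 0, 0, 0, 0, -1.3, 0, 0, 0, 0, 0, 1.3, 0, 0, 0, 0, 0, 0, 1.3, 0, 0, 0, 0, 0, 0, 0, 0, 0])

```text
t: 7.9
tool_pos: [0.4215, 0.0262, 0.0535]
tool_rot: [-1.243, 1.147, -1.154]
contact_force: [-0.1, 0.5, -2.0]
opening: 0.0175
```

Run:
```python
from h import *
plan(down(4.5),[.420,.0270,.042],n=1)
```

```text
t 7.9 pos [0.4215 0.0262 0.0535] err world [-0.0015  0.0008 -0.0115] rotvec tool [-0.004 -0.     0.002] F [-0.1  0.5 -2. ] open 0.0175 rows 1
[-0.004, -0.0, 0.002] [-0.1, 1.15, -0.14]
```

Request:
servo_tool(commands=[-0.004, 0, 0, 0, 0.6, 0, 0, 0, 0, 0, 0, 0.3, 0, 0, 0, 0, 0, 0, 0.2, 0, 0])

```text
t: 8.2
tool_pos: [0.4222, 0.0262, 0.0423]
tool_rot: [-1.246, 1.149, -1.153]
contact_force: [-1.3, -1.0, -0.8]
opening: 0.0174
```

Run:
```python
from h import *
plan(down(4.5),[.420,.0270,.042],n=1)
```

```text
t 8.2 pos [0.4222 0.0262 0.0423] err world [-0.0022  0.0008 -0.0003] rotvec tool [-0.001  0.     0.002] F [-1.3 -1.  -0.8] open 0.0174 rows 1
[-0.001, 0.0, 0.002] [-0.1, 0.03, -0.21]
```

One more mm until contact shows, then release.

Request:
servo_tool(commands=[0, 0, 0, 0, 0.15, 0, 0, 0, 0, 0, 0, 0.1, 0, 0])

```text
t: 8.4
tool_pos: [0.4226, 0.0261, 0.0419]
tool_rot: [-1.247, 1.15, -1.152]
contact_force: [-3.5, -0.4, 4.5]
opening: 0.0173
```

Contact (4.5 N up). Opening, then backing off straight up.

Request:
servo_tool(commands=[0, 0, 0, 0, 0, 0, 0.6, 0, 0, 0, 0, 0, 0, 0.6, 0, 0, 0, 0, 0, 0, 0.6, 0, 0, 0, 0, 0, 0, 0.6, 0, 0, 0, 0, -2, 0, 0.6, 0, 0, 0, 0, -4, 0, 0.6, 0, 0, 0, 0, -4.5, 0, 0.6, 0, 0, 0, 0, -4.5, 0, 0.6, 0, 0, 0, 0, -4.5, 0, 0.6, 0, 0, 0, 0, -4.5, 0, 0.6])

```text
t: 9.4
tool_pos: [0.4185, 0.0269, 0.282]
tool_rot: [-1.256, 1.162, -1.143]
contact_force: [1.2, 0.0, -0.6]
opening: 0.0511
```

Run:
```python
from h import *
from station import viewer
d=viewer.get_image("wrist"); np.savez("/tmp/wrist6.npz",**d); cv2.imwrite("pics/wrist6.png",d["frame"][:,:,::-1])
d=viewer.get_image("top"); np.savez("/tmp/top6.npz",**d)
o,r,p=state();print(p,o["opening"],o["contact_force"])
# chamber geometry from initial images
for n in ["top","scene"]:
    d=load(f"/tmp/{n}0.npz");P=cloud(d);hsv=cv2.cvtColor(d["frame"],cv2.COLOR_RGB2HSV)
    x0,y0,x1,y1=(310,85,435,210) if n=="top" else (215,80,345,220)
    cv2.imwrite(f"pics/ch_{n}.png",cv2.resize(d["frame"][y0:y1,x0:x1,::-1],None,fx=4.5,fy=4.2,interpolation=cv2.INTER_CUBIC))
    X,Y,Z=P[...,0],P[...,1],P[...,2]
    for zt in [.12]:
        m=(abs(Z-.12)<.006)&(X>.55)&(X<.75)&(Y>-.3)&(Y<-.1)&(hsv[...,0]<16)&(hsv[...,1]>60)
        print(n,"pipe top",m.sum(),np.argwhere(m).mean(0)[::-1], end=" ")
        w=ray(d,np.argwhere(m)[:,::-1],.12)[:,:2].astype(np.float32)*1000;print(cv2.minEnclosingCircle(w),cv2.minAreaRect(w))
    m=(abs(Z-.07)<.006)&(X>.55)&(X<.75)&(Y>-.3)&(Y<-.1)&(hsv[...,0]<16)&(hsv[...,1]>60)
    w=ray(d,np.argwhere(m)[:,::-1],.07)[:,:2].astype(np.float32)*1000;print("ped",m.sum(),cv2.minEnclosingCircle(w))
```

```text
[0.42207289 0.02654132 0.28867331] 0.05135669587604117 [0.42159807 0.8393453  1.24837439]
top pipe top 53 [370.98113208 149.        ] ((651.3258666992188, -209.68496704101562), 16.915809631347656) ((650.2991943359375, -209.9906463623047), (30.37255859375, 31.683252334594727), 9.511425971984863)
ped 324 ((647.9470825195312, -212.58750915527344), 31.656150817871094)
scene pipe top 76 [283.46052632 145.28947368] ((636.6070556640625, -180.95745849609375), 44.364017486572266) ((639.6441650390625, -179.78501892089844), (28.561538696289062, 85.9442367553711), 21.107650756835938)
ped 162 ((646.9979248046875, -207.3174591064453), 32.24542236328125)
```

View pics/wrist6.png

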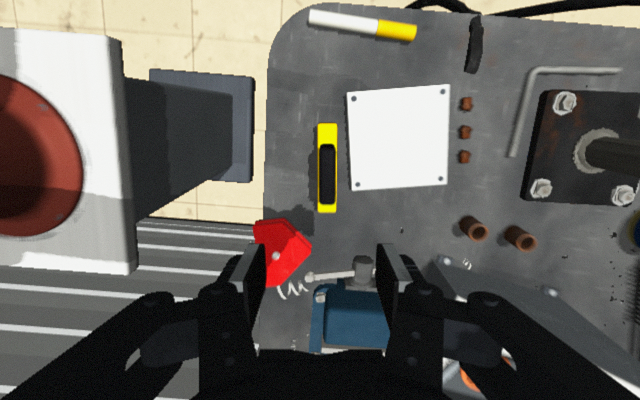

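View pics/ch_top.png

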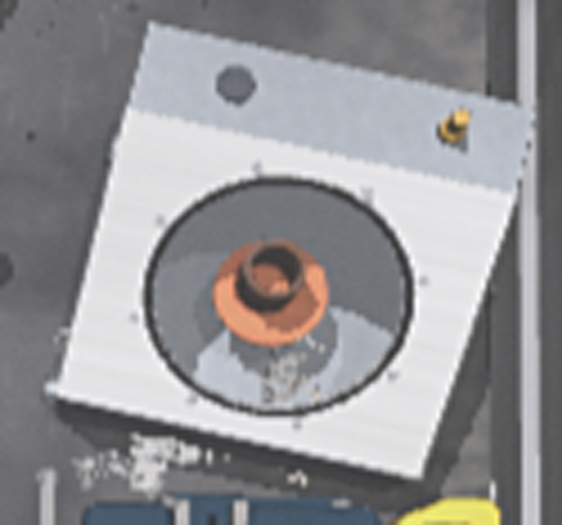

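View pics/ch_scene.png

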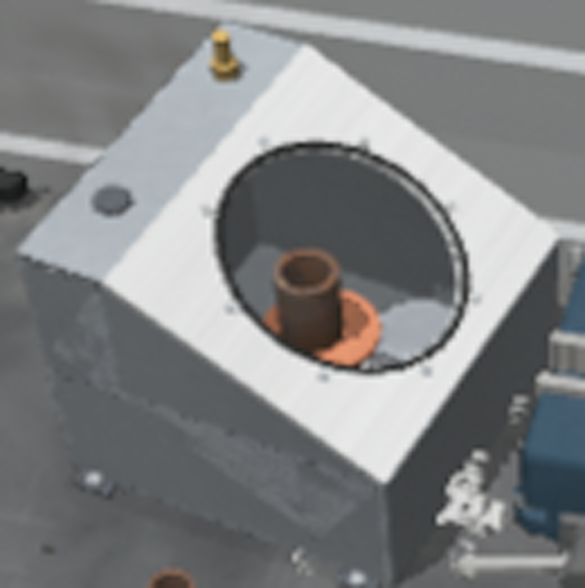

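Run:
```python
from h import *
o,_,_=state();print(o["q"].round(2))
plan(down(77.45,30),[.581,-.192,.227],n=14)
```

```text
[-0.11 -0.49  1.98 -0.    1.65 -0.19]
t 9.5 pos [0.4221 0.0265 0.2887] err world [ 0.1589 -0.2185 -0.0617] rotvec tool [ 0.335 -1.242 -0.45 ] F [0.4 0.8 1.2] open 0.0514 rows 14
[0.024, -0.089, -0.032] [1.64, 0.44, 1.01]
[0.024, -0.089, -0.032] [1.71, 0.52, 0.85]
[0.024, -0.089, -0.032] [1.76, 0.59, 0.68]
[0.024, -0.089, -0.032] [1.79, 0.66, 0.51]
[0.024, -0.089, -0.032] [1.81, 0.73, 0.33]
[0.024, -0.089, -0.032] [1.81, 0.8, 0.15]
[0.024, -0.089, -0.032] [1.79, 0.85, -0.03]
[0.024, -0.089, -0.032] [1.75, 0.91, -0.2]
[0.024, -0.089, -0.032] [1.69, 0.96, -0.38]
[0.024, -0.089, -0.032] [1.62, 1.0, -0.55]
[0.024, -0.089, -0.032] [1.53, 1.03, -0.71]
[0.024, -0.089, -0.032] [1.43, 1.06, -0.87]
[0.024, -0.089, -0.032] [1.31, 1.08, -1.02]
[0.024, -0.089, -0.032] [1.18, 1.1, -1.15]
```

Request:
servo_tool(commands=[0.024, -0.089, -0.032, 1.6, 0.4, 1, 0.6, 0.024, -0.089, -0.032, 1.7, 0.5, 0.9, 0.6, 0.024, -0.089, -0.032, 1.8, 0.6, 0.7, 0.6, 0.024, -0.089, -0.032, 1.8, 0.7, 0.5, 0.6, 0.024, -0.089, -0.032, 1.8, 0.7, 0.3, 0.6, 0.024, -0.089, -0.032, 1.8, 0.8, 0.1, 0.6, 0.024, -0.089, -0.032, 1.8, 0.9, 0, 0.6, 0.024, -0.089, -0.032, 1.7, 0.9, -0.2, 0.6, 0.024, -0.089, -0.032, 1.7, 1, -0.4, 0.6, 0.024, -0.089, -0.032, 1.6, 1, -0.6, 0.6, 0.024, -0.089, -0.032, 1.5, 1, -0.7, 0.6, 0.024, -0.089, -0.032, 1.4, 1, -0.9, 0.6])

```text
t: 10.7
tool_pos: [0.5669, -0.1628, 0.2342]
tool_rot: [-1.571, -0.102, -0.648]
contact_force: [0.7, 0.6, -0.2]
opening: 0.0511
```

Run:
```python
from h import *
o,_,_=state();print(o["q"].round(2))
plan(down(77.45,30),[.581,-.192,.227])
```

```text
[-0.44 -0.34  2.01  0.09  1.   -1.69]
t 10.7 pos [ 0.5669 -0.1628  0.2342] err world [ 0.0141 -0.0292 -0.0072] rotvec tool [ 0.032 -0.126 -0.047] F [ 0.7  0.6 -0.2] open 0.0511 rows 1
[0.032, -0.126, -0.047] [1.76, 1.63, -2.29]
```

Request:
servo_tool(commands=[0.016, -0.063, -0.023, 0.9, 0.8, -1.1, 0.6, 0.016, -0.063, -0.023, 0.8, 0.9, -1.2, 0.6, 0, 0, 0, 0, 0, 0, 0.6, 0, 0, 0, 0, 0, 0, 0.6])

```text
t: 11.1
tool_pos: [0.5806, -0.1939, 0.2216]
tool_rot: [-1.581, -0.24, -0.576]
contact_force: [0.2, 0.5, 0.1]
opening: 0.0516
```

Run:
```python
from h import *
from station import viewer
plan(down(77.45,30),[.581,-.192,.227])
d=viewer.get_image("wrist"); np.savez("/tmp/wrist7.npz",**d); cv2.imwrite("pics/wrist7.png",d["frame"][:,:,::-1])
```

```text
t 11.1 pos [ 0.5806 -0.1939  0.2216] err world [0.0004 0.0019 0.0054] rotvec tool [-0.001  0.001 -0.005] F [0.2 0.5 0.1] open 0.0516 rows 1
[-0.001, 0.001, -0.005] [0.27, -0.47, 0.2]
```

View pics/wrist7.png

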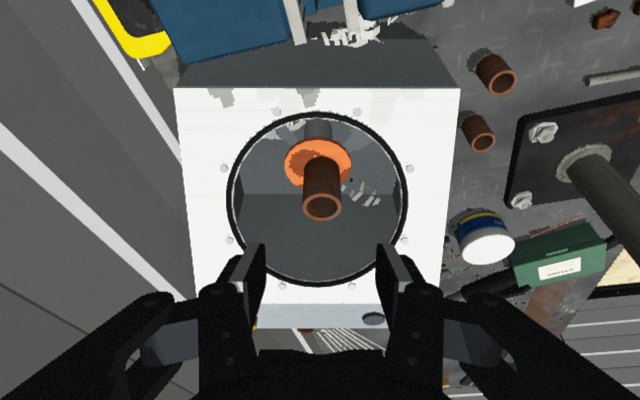

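Run:
```python
from h import *
d=load("/tmp/wrist7.npz");P=cloud(d);hsv=cv2.cvtColor(d["frame"],cv2.COLOR_RGB2HSV);Z=P[...,2]
b=(hsv[...,0]<18)&(hsv[...,1]>80)
box=np.zeros(b.shape,bool);box[130:225,270:370]=1
m=b&box&(abs(Z-.12)<.004);w=ray(d,np.argwhere(m)[:,::-1],.12)[:,:2].astype(np.float32)*1000;print("pipe",m.sum(),cv2.minEnclosingCircle(w),cv2.minAreaRect(w))
m=b&box&(abs(Z-.07)<.004);w=ray(d,np.argwhere(m)[:,::-1],.07)[:,:2].astype(np.float32)*1000;print("ped",m.sum(),cv2.minEnclosingCircle(w))
# port: bright panel
pn=((hsv[...,1]<40)&(hsv[...,2]>200)).astype(np.uint8);pn=cv2.morphologyEx(pn,cv2.MORPH_CLOSE,np.ones((5,5)))
A=P[(pn>0)&(Z>.105)&(Z<.175)&(np.arange(640)[None]>180)&(np.arange(640)[None]<460)&(np.arange(400)[:,None]<300)]
for _ in range(5):
    c=np.nanmean(A,0);n=np.linalg.svd(A-c,full_matrices=False)[2][2];r=(A-c)@n;A=A[abs(r)<max(.002,2*r.std())]
n*=np.sign(n[2]);print("panel",c,n,np.degrees(np.arccos(n[2])),np.degrees(np.arctan2(-n[1],-n[0])))
k=(hsv[...,2]<60).astype(np.uint8);k[:100]=0;k[:, :215]=0;k[:,420:]=0;k[245:]=0
pts=np.argwhere(k)[:,::-1].astype(np.float32)
# keep dark pixels near ellipse around (317,200) radius ~88
q=pts[(abs(np.hypot(pts[:,0]-317,pts[:,1]-199)-88)<7)]
e=cv2.fitEllipse(q);print("ellipse",e,len(q))
K=d["camera_matrix"];T=d["cam_to_world"];r=T[:3,:3]@np.array([(e[0][0]-K[0,2])/K[0,0],(e[0][1]-K[1,2])/K[1,1],1]);o=T[:3,3]
pc=o+r*(((c+n*.003-o)@n)/(r@n));print("port centre",pc)
a=np.radians(-12.5);print("chamber origin xy",pc[:2]+.019*np.array([np.cos(a),np.sin(a)]))
```

```text
pipe 537 ((648.525146484375, -208.7584991455078), 18.620864868164062) ((648.7783203125, -208.71932983398438), (33.208980560302734, 36.64634323120117), 77.4122314453125)
ped 1804 ((645.26611328125, -212.1994171142578), 32.66534423828125)
panel [ 0.62134551 -0.20685501  0.13317119] [-0.48790032  0.10881806  0.86609001] 29.992595985667595 -12.573089634093527
ellipse ((316.6955261230469, 199.16856384277344), (170.8930206298828, 174.56292724609375), 95.50279998779297) 1871
port centre [ 0.62302052 -0.2068645   0.13757981]
chamber origin xy [ 0.64157014 -0.21097685]
```

Run:
```python
from h import *
a=np.array([.488,-.1087,-.866]);g=np.array([.6583,-.2108,.0905])
plan(down(77.43,30),g-a*.06,n=3)
```

```text
t 11.15 pos [ 0.5805 -0.1937  0.2215] err world [ 0.0485 -0.0106 -0.079 ] rotvec tool [-0.002  0.002 -0.005] F [ 0.4 -0.4  0.1] open 0.0516 rows 3
[-0.001, 0.001, -0.002] [0.13, 3.11, 0.0]
[-0.001, 0.001, -0.002] [0.13, 3.11, 0.0]
[-0.001, 0.001, -0.002] [0.12, 3.11, 0.01]
```

Request:
servo_tool(commands=[-0.001, 0.001, -0.003, 0.2, 3, 0, 0.6, 0, 0, -0.002, 0.2, 3, 0, 0.6, 0, 0, 0, 0, 2.8, 0, 0.6, 0, 0, 0, 0, 0, 0, 0.6])

```text
t: 11.55
tool_pos: [0.6298, -0.2017, 0.1496]
tool_rot: [-1.582, -0.248, -0.585]
contact_force: [-0.1, 0.6, -0.9]
opening: 0.0509
```

Run:
```python
from h import *
from station import viewer
a=np.array([.488,-.1087,-.866]);g=np.array([.6583,-.2108,.0905])
plan(down(77.43,30),g,n=3)
d=viewer.get_image("wrist"); np.savez("/tmp/wrist8.npz",**d); cv2.imwrite("pics/wrist8.png",d["frame"][:,:,::-1])
```

```text
t 11.55 pos [ 0.6298 -0.2017  0.1496] err world [ 0.0285 -0.0091 -0.0591] rotvec tool [-0.     0.001  0.006] F [-0.1  0.6 -0.9] open 0.0509 rows 3
[-0.0, 0.0, 0.002] [-0.14, 2.2, -0.09]
[-0.0, 0.0, 0.002] [-0.13, 2.2, -0.09]
[-0.0, 0.0, 0.002] [-0.13, 2.2, -0.09]
```

View pics/wrist8.png

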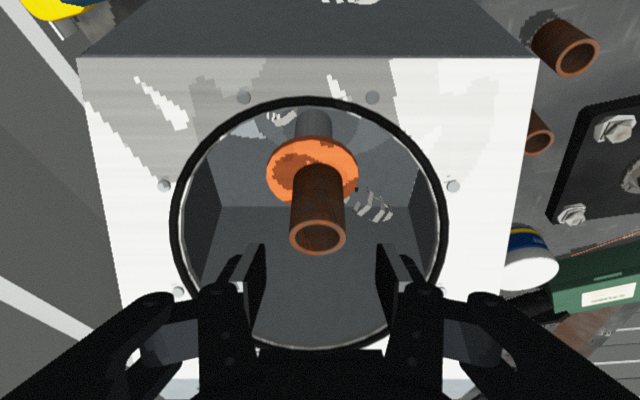

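Request:
servo_tool(commands=[0, 0, 0.003, -0.2, 1.8, -0.2, 0.6, 0, 0, 0.002, -0.2, 1.8, -0.1, 0.6, 0, 0, 0, 0, 1.5, 0, 0.6, 0, 0, 0, 0, 0, 0, 0.6])

```text
t: 12.0
tool_pos: [0.6551, -0.2092, 0.115]
tool_rot: [-1.584, -0.258, -0.59]
contact_force: [-0.3, 0.3, 0.3]
opening: 0.0515
```

Run:
```python
from h import *
from station import viewer
g=np.array([.6583,-.2108,.0905])
plan(down(77.43,30),g,n=1)
d=viewer.get_image("wrist"); np.savez("/tmp/wrist9.npz",**d); cv2.imwrite("pics/wrist9.png",d["frame"][:,:,::-1])
```

```text
t 12.0 pos [ 0.6551 -0.2092  0.115 ] err world [ 0.0032 -0.0016 -0.0245] rotvec tool [0.002 0.004 0.016] F [-0.3  0.3  0.3] open 0.0515 rows 1
[0.002, 0.004, 0.016] [-0.96, 2.28, -0.08]
```

View pics/wrist9.png

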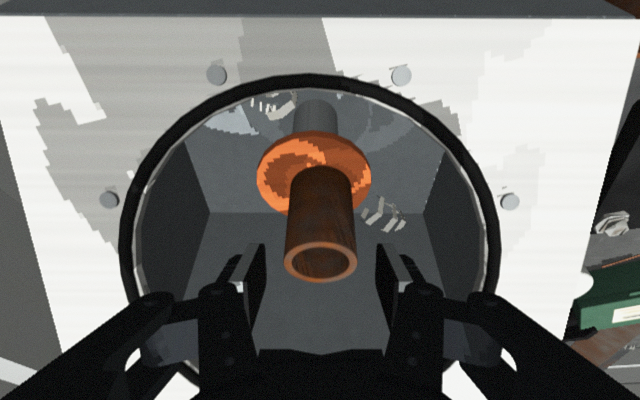

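Request:
servo_tool(commands=[0.001, 0.002, 0.01, -0.7, 0.6, 0, 0.6, 0.001, 0.002, 0.006, -0.3, 0.9, 0, 0.6, 0, 0, 0, 0, 0.7, 0, 0.6, 0, 0, 0, 0, 0, 0, 0.6])

```text
t: 12.45
tool_pos: [0.6595, -0.2105, 0.0966]
tool_rot: [-1.583, -0.249, -0.587]
contact_force: [0.6, -0.4, 0.7]
opening: 0.0512
```

Run:
```python
from h import *
g=np.array([.6583,-.2108,.0905])
plan(down(77.43,30),g,n=1)
```

```text
t 12.45 pos [ 0.6595 -0.2105  0.0966] err world [-0.0012 -0.0003 -0.0061] rotvec tool [0.001 0.001 0.008] F [ 0.6 -0.4  0.7] open 0.0512 rows 1
[0.001, 0.001, 0.008] [-0.4, 0.47, -0.05]
```

Request:
servo_tool(commands=[0, 0, 0.008, -0.4, 0.5, 0, 0.6, 0, 0, 0, 0, 0, 0, 0.6])

```text
t: 12.65
tool_pos: [0.6585, -0.2103, 0.0896]
tool_rot: [-1.584, -0.242, -0.58]
contact_force: [-0.2, 0.7, -1.0]
opening: 0.0513
```

Run:
```python
from h import *
from station import viewer
g=np.array([.6583,-.2108,.0905])
plan(down(77.43,30),g,n=1)
d=viewer.get_image("wrist"); np.savez("/tmp/wrist10.npz",**d); cv2.imwrite("pics/wrist10.png",d["frame"][:,:,::-1])
```

```text
t 12.65 pos [ 0.6585 -0.2103  0.0896] err world [-0.0002 -0.0005  0.0009] rotvec tool [ 0.001  0.001 -0.001] F [-0.2  0.7 -1. ] open 0.0513 rows 1
[0.001, 0.001, -0.001] [0.04, -0.08, -0.05]
```

View pics/wrist10.png

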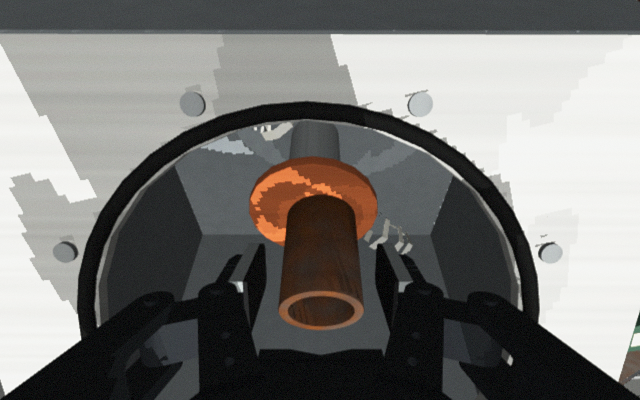

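Request:
servo_tool(commands=[0, 0, 0, 0, 0, 0, 0.35, 0, 0, 0, 0, 0, 0, 0.2, 0, 0, 0, 0, 0, 0, 0, 0, 0, 0, 0, 0, 0, 0, 0, 0, 0, 0, 0, 0, 0], grip_force=50)

```text
t: 13.2
tool_pos: [0.659, -0.2106, 0.0906]
tool_rot: [-1.584, -0.243, -0.581]
contact_force: [0.5, 0.2, -1.1]
opening: 0.0323
```

Run:
```python
from h import *
g=np.array([.6583,-.2108,.0905])
plan(down(77.43,30),g,n=1)
```

```text
t 13.2 pos [ 0.659  -0.2106  0.0906] err world [-0.0007 -0.0002 -0.0001] rotvec tool [0.002 0.001 0.   ] F [ 0.5  0.2 -1.1] open 0.0323 rows 1
[0.002, 0.001, 0.0] [-0.07, -0.02, -0.03]
```

Request:
servo_tool(commands=[0, 0, 0, 0, -0.5, 0, 0, 0, 0, 0, 0, -1, 0, 0, 0, 0, 0, 0, -1.5, 0, 0])

```text
t: 13.5
tool_pos: [0.6413, -0.2059, 0.1134]
tool_rot: [-1.582, -0.236, -0.574]
contact_force: [-0.6, -0.0, -1.3]
opening: 0.0324
```

Run:
```python
from h import *
a=np.array([.488,-.1087,-.866]);g=np.array([.6588,-.2106,.0905])
plan(down(77.43,30),g-.2*a,n=5)
```

```text
t 13.5 pos [ 0.6413 -0.2059  0.1134] err world [-0.0801  0.017   0.1503] rotvec tool [-0.     0.    -0.008] F [-0.6 -0.  -1.3] open 0.0324 rows 5
[-0.0, 0.0, -0.002] [0.06, -3.42, -0.01]
[-0.0, 0.0, -0.002] [0.06, -3.42, -0.01]
[-0.0, 0.0, -0.002] [0.07, -3.42, -0.01]
[-0.0, 0.0, -0.002] [0.07, -3.42, -0.02]
[-0.0, 0.0, -0.002] [0.08, -3.42, -0.02]
```

Request:
servo_tool(commands=[0, 0, -0.004, 0.2, -2, 0, 0, 0, 0, -0.004, 0.1, -2.5, 0, 0, 0, 0, 0, 0, -3, 0, 0, 0, 0, 0, 0, -3, 0, 0])

```text
t: 13.9
tool_pos: [0.5875, -0.1931, 0.2054]
tool_rot: [-1.58, -0.235, -0.573]
contact_force: [0.8, 0.0, -1.6]
opening: 0.0324
```

Run:
```python
from h import *
from station import viewer
a=np.array([.488,-.1087,-.866]);g=np.array([.6588,-.2106,.0905])
plan(down(77.43,30),g-.2*a,n=2)
d=viewer.get_image("wrist"); np.savez("/tmp/wrist11.npz",**d); cv2.imwrite("pics/wrist11.png",d["frame"][:,:,::-1])
```

```text
t 13.9 pos [ 0.5875 -0.1931  0.2054] err world [-0.0263  0.0042  0.0583] rotvec tool [-0.002  0.    -0.01 ] F [ 0.8  0.  -1.6] open 0.0324 rows 2
[-0.001, 0.0, -0.005] [0.28, -3.19, -0.07]
[-0.001, 0.0, -0.005] [0.29, -3.19, -0.08]
```

View pics/wrist11.png

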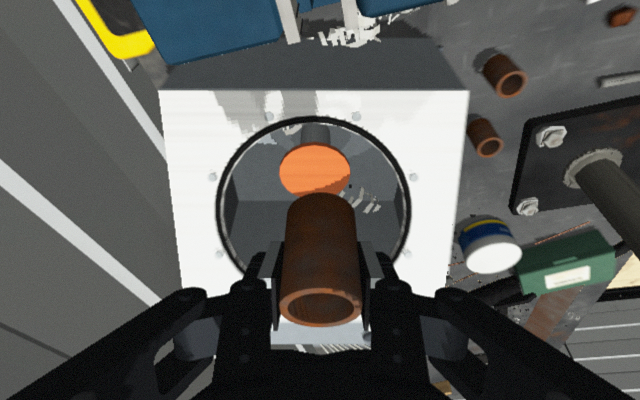

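Run:
```python
from h import *
plan(down(77.43,30),[.527,.0662,.22],n=8)
o,_,_=state();print(o["q"].round(2))
```

```text
t 13.95 pos [ 0.5886 -0.1938  0.2117] err world [-0.0616  0.26    0.0083] rotvec tool [-0.     0.001 -0.002] F [ 3.3 -0.2  1.3] open 0.0327 rows 8
[-0.0, 0.0, -0.0] [-1.21, -0.82, 3.01]
[-0.0, 0.0, -0.0] [-1.21, -0.82, 3.01]
[-0.0, 0.0, -0.0] [-1.21, -0.82, 3.01]
[-0.0, 0.0, -0.0] [-1.21, -0.82, 3.01]
[-0.0, 0.0, -0.0] [-1.21, -0.82, 3.01]
[-0.0, 0.0, -0.0] [-1.21, -0.82, 3.01]
[-0.0, 0.0, -0.0] [-1.21, -0.82, 3.0]
[-0.0, 0.0, -0.0] [-1.21, -0.82, 3.0]
[-0.5  -0.26  2.    0.18  0.91 -1.93]
```

Request:
servo_tool(commands=[0, 0, 0, 0, -2.5, 0, 0, 0, 0, 0, -0.5, -1.5, 1.5, 0, 0, 0, 0, -1.2, -0.6, 3, 0, 0, 0, 0, -1.2, -0.5, 3, 0, 0, 0, 0, -1.2, -0.5, 3, 0, 0, 0, 0, -1.2, -0.5, 3, 0, 0, 0, 0, -1.2, -0.5, 3, 0, 0, 0, 0, -1, -0.5, 3, 0, 0, 0, 0, -0.5, 0, 2, 0, 0, 0, 0, 0, 0, 1, 0])

```text
t: 14.95
tool_pos: [0.5292, 0.0554, 0.2357]
tool_rot: [-1.584, -0.241, -0.588]
contact_force: [0.8, 0.5, -2.9]
opening: 0.0321
```

Run:
```python
from h import *
plan(down(77.43,30),[.527,.0662,.12],n=4)
```

```text
t 14.95 pos [0.5292 0.0554 0.2357] err world [-0.0022  0.0108 -0.1157] rotvec tool [ 0.003 -0.005  0.004] F [ 0.8  0.5 -2.9] open 0.0321 rows 4
[0.001, -0.001, 0.001] [-1.55, 2.44, 0.25]
[0.001, -0.001, 0.001] [-1.55, 2.44, 0.25]
[0.001, -0.001, 0.001] [-1.55, 2.45, 0.25]
[0.001, -0.001, 0.001] [-1.55, 2.45, 0.25]
```

Request:
servo_tool(commands=[0.003, -0.005, 0.004, -1.5, 2.4, 0.4, 0, 0, 0, 0, -1.5, 2.4, 0.4, 0, 0, 0, 0, -1.5, 2.4, 0.2, 0, 0, 0, 0, -1, 1.6, 0, 0, 0, 0, 0, 0, 0, 0, 0])

```text
t: 15.45
tool_pos: [0.5266, 0.0696, 0.1293]
tool_rot: [-1.579, -0.247, -0.579]
contact_force: [-0.5, 0.6, -2.1]
opening: 0.0322
```

Run:
```python
from h import *
from station import viewer
plan(down(77.43,30),[.527,.0662,.06],n=4)
for n in ["wrist","scene"]:
    d=viewer.get_image(n); np.savez(f"/tmp/{n}12.npz",**d); cv2.imwrite(f"pics/{n}12.png",d["frame"][:,:,::-1])
```

```text
t 15.45 pos [0.5266 0.0696 0.1293] err world [ 0.0004 -0.0034 -0.0693] rotvec tool [-0.004  0.003  0.001] F [-0.5  0.6 -2.1] open 0.0322 rows 4
[-0.001, 0.001, 0.0] [-0.84, 1.51, -0.09]
[-0.001, 0.001, 0.0] [-0.84, 1.51, -0.08]
[-0.001, 0.001, 0.0] [-0.84, 1.51, -0.08]
[-0.001, 0.001, 0.0] [-0.84, 1.51, -0.08]
```

View pics/wrist12.png

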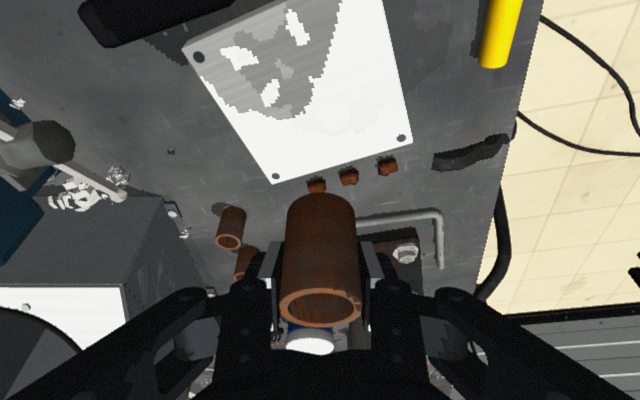

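View pics/scene12.png

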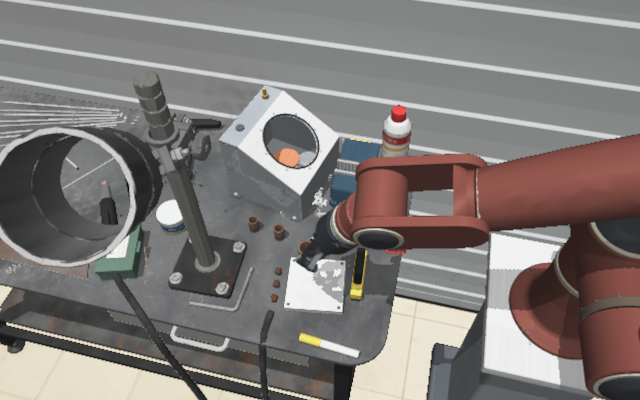

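Run:
```python
from h import *
d=load("/tmp/wrist12.npz");P=cloud(d);hsv=cv2.cvtColor(d["frame"],cv2.COLOR_RGB2HSV)
o,r,p=state()
m=(hsv[...,0]<18)&(hsv[...,1]>80);m[:190]=0;m[330:]=0;m[:, :270]=0;m[:,372:]=0
zt=p[2]+.0295; Z=P[...,2]
rim=m&(abs(Z-zt)<.005);print(rim.sum(),np.nanmax(Z[m]),zt)
w=ray(d,np.argwhere(rim)[:,::-1],zt)[:,:2].astype(np.float32)*1000;print(cv2.minEnclosingCircle(w),cv2.minAreaRect(w),p)
A=P[m&(Z<zt-.008)&(Z>zt-.045)];A=A[~np.isnan(A).any(1)]
from scipy.optimize import least_squares
# cylinder axis tilt: fit
def f(v): 
    c=np.array([v[0],v[1],zt-.025]);ax=np.array([v[2],v[3],1]);ax/=np.linalg.norm(ax);q=A-c;q=q-np.outer(q@ax,ax);return np.linalg.norm(q,axis=1)-.017
s=least_squares(f,[p[0]-.01,p[1],0,0],loss="soft_l1",f_scale=.001);print("cyl",s.x.round(4),np.abs(s.fun).mean(),len(A),A[:,2].min())
```

```text
1211 0.1663068520078109 0.1626949880732458
((510.20159912109375, 71.64718627929688), 18.940673828125) ((509.2008972167969, 71.83233642578125), (31.946964263916016, 33.137413024902344), 33.999412536621094) [0.52888877 0.06960696 0.13319499]
cyl [ 0.5185  0.0706 -0.0323  0.0059] 0.0009466432358352136 6167 0.11769580870542137
```

Request:
servo_tool(commands=[-0.004, 0.003, 0, -1, 1.5, -0.2, 0, 0, 0, 0, -1, 1.5, -0.1, 0, 0, 0, 0, -1, 1.7, 0, 0, 0, 0, 0, -0.8, 1.2, 0, 0, 0, 0, 0, 0, 0, 0, 0])

```text
t: 16.05
tool_pos: [0.5343, 0.0673, 0.0751]
tool_rot: [-1.573, -0.264, -0.606]
contact_force: [0.1, -0.6, -2.4]
opening: 0.0324
```

Run:
```python
from h import *
plan(down(77.43,30),[.527,.0662,.0385],n=1)
```

```text
t 16.05 pos [0.5343 0.0673 0.0751] err world [-0.0073 -0.0011 -0.0366] rotvec tool [-0.006 -0.005  0.029] F [ 0.1 -0.6 -2.4] open 0.0324 rows 1
[-0.006, -0.005, 0.029] [-2.51, 2.75, -0.3]
```

Request:
servo_tool(commands=[-0.003, -0.003, 0.015, -1, 0.7, -0.15, 0, -0.003, -0.002, 0.014, -0.8, 0.7, -0.15, 0, 0, 0, 0.003, -0.4, 0.4, 0, 0, 0, 0, 0, 0, 0, 0, 0])

```text
t: 16.45
tool_pos: [0.5276, 0.0665, 0.0526]
tool_rot: [-1.58, -0.245, -0.584]
contact_force: [-0.4, -0.5, -1.3]
opening: 0.0324
```

Run:
```python
from h import *
plan(down(77.43,30),[.527,.0662,.0385],n=1)
o,_,_=state();print(o["q"].round(2))
from station import viewer
d=viewer.get_image("scene"); np.savez("/tmp/scene13.npz",**d); cv2.imwrite("pics/scene13.png",cv2.resize(d["frame"][180:360,220:460,::-1],None,fx=3,fy=3))
```

```text
t 16.45 pos [0.5276 0.0665 0.0526] err world [-0.0006 -0.0003 -0.0141] rotvec tool [-0.002 -0.001  0.003] F [-0.4 -0.5 -1.3] open 0.0324 rows 1
[-0.002, -0.001, 0.003] [-0.75, 1.19, -0.05]
[ 0.06 -0.26  2.29 -0.24  0.61 -1.13]
```

View pics/scene13.png

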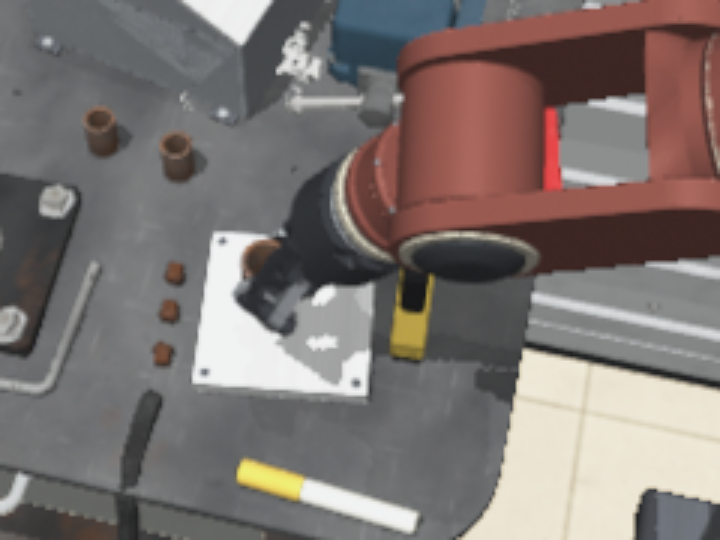

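Run:
```python
from h import *
d=load("/tmp/scene13.npz");P=cloud(d);hsv=cv2.cvtColor(d["frame"],cv2.COLOR_RGB2HSV)
m=(abs(P[...,0]-.42)<.05)&(P[...,1]>-.05)&(P[...,1]<.15)&(P[...,2]>.08);print(m.sum(),np.percentile(P[m][:,2],[0,2,10]))
d0=load("/tmp/wrist6.npz")
```

```text
3395 [0.1513287  0.17573483 0.21386743]
```

Request:
servo_tool(commands=[-0.002, 0, 0.004, -0.4, 0.6, 0, 0, 0, 0, 0.003, -0.3, 0.5, 0, 0, 0, 0, 0, 0, 0, 0, 0])

```text
t: 16.8
tool_pos: [0.5283, 0.0668, 0.0402]
tool_rot: [-1.582, -0.241, -0.58]
contact_force: [-0.4, 0.1, -2.0]
opening: 0.0323
```

Run:
```python
from h import *
plan(down(77.43,30),[.527,.0662,.0355],n=1)
```

```text
t 16.8 pos [0.5283 0.0668 0.0402] err world [-0.0013 -0.0006 -0.0047] rotvec tool [-0.001 -0.001 -0.002] F [-0.4  0.1 -2. ] open 0.0323 rows 1
[-0.001, -0.001, -0.002] [-0.33, 0.35, -0.09]
```

Request:
servo_tool(commands=[0, 0, 0, -0.15, 0.25, 0, 0, 0, 0, 0, 0, 0, 0, 0])

```text
t: 17.0
tool_pos: [0.5281, 0.0668, 0.0367]
tool_rot: [-1.582, -0.24, -0.58]
contact_force: [-0.4, 0.4, -2.6]
opening: 0.0326
```

Request:
servo_tool(commands=[0, 0, 0, -0.1, 0.15, 0, 0])

```text
t: 17.1
tool_pos: [0.5286, 0.0669, 0.0355]
tool_rot: [-1.581, -0.242, -0.581]
contact_force: [-9.9, 1.0, 18.0]
opening: 0.0322
```

Request:
servo_tool(commands=[0, 0, 0, -0.1, 0.15, 0, 0])

```text
t: 17.2
tool_pos: [0.53, 0.067, 0.0356]
tool_rot: [-1.581, -0.244, -0.583]
contact_force: [-7.4, -0.2, 11.4]
opening: 0.0324
```

Request:
servo_tool(commands=[0, 0, 0, 0, 0, 0, 0])

```text
t: 17.3
tool_pos: [0.5305, 0.067, 0.0363]
tool_rot: [-1.581, -0.245, -0.584]
contact_force: [0.7, -0.0, -1.9]
opening: 0.0323
```

Request:
servo_tool(commands=[0, 0, 0, 0, 0, 0, 0.45, 0, 0, 0, 0, 0, 0, 0.5, 0, 0, 0, 0, 0, 0, 0.6, 0, 0, 0, 0, 0, 0, 0.6])

```text
t: 17.7
tool_pos: [0.5324, 0.0672, 0.0383]
tool_rot: [-1.579, -0.249, -0.587]
contact_force: [-0.3, 0.0, 0.1]
opening: 0.0513
```

Run:
```python
from h import *
from station import viewer
plan(down(77.43,30),[.527,.0662,.0355],n=1)
for n in ["wrist"]:
    d=viewer.get_image(n); np.savez(f"/tmp/{n}14.npz",**d); cv2.imwrite(f"pics/{n}14.png",d["frame"][:,:,::-1])
```

```text
t 17.7 pos [0.5324 0.0672 0.0383] err world [-0.0054 -0.001  -0.0028] rotvec tool [-0.003 -0.001  0.008] F [-0.3  0.   0.1] open 0.0513 rows 1
[-0.003, -0.001, 0.008] [-0.58, -0.02, -0.21]
```

View pics/wrist14.png

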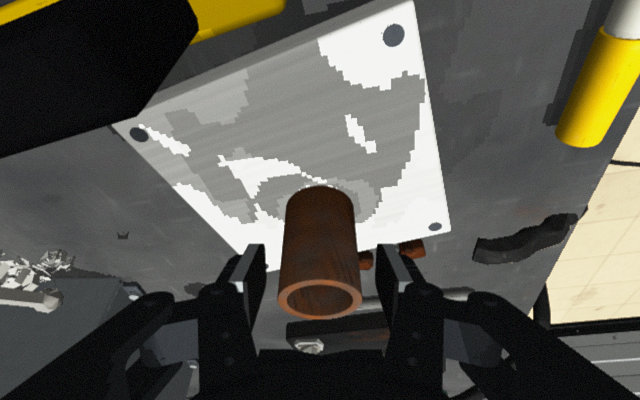

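Request:
servo_tool(commands=[0, 0, 0, 0.1, -1, 0, 0.6, 0, 0, 0, 0.2, -2, 0, 0.6, 0, 0, 0, 0.3, -3, 0, 0.6, 0, 0, 0, 0, -4, 0, 0.6, 0, 0, 0, 0, -4, 0, 0.6, 0, 0, 0, 0, -4, 0, 0.6, 0, 0, 0, 0, -3, 0, 0.6, 0, 0, 0, 0, 0, 0, 0.6])

```text
t: 18.55
tool_pos: [0.429, 0.0891, 0.2287]
tool_rot: [-1.579, -0.247, -0.586]
contact_force: [0.3, 0.1, 0.7]
opening: 0.0512
```

Run:
```python
from h import *
from station import viewer
o,_,p=state();print(o["t"],p,o["contact_force"])
for n in ["wrist","scene","top"]:
    d=viewer.get_image(n); np.savez(f"/tmp/{n}15.npz",**d); cv2.imwrite(f"pics/{n}15.png",d["frame"][:,:,::-1])
d=load("/tmp/scene15.npz");cv2.imwrite("pics/scene15c.png",cv2.resize(d["frame"][70:370,180:430,::-1],None,fx=2,fy=2))
d=load("/tmp/wrist15.npz");P=cloud(d);hsv=cv2.cvtColor(d["frame"],cv2.COLOR_RGB2HSV);Z=P[...,2]
m=(hsv[...,0]<18)&(hsv[...,1]>80)&(abs(Z-.065)<.005);print("rim",m.sum())
w=ray(d,np.argwhere(m)[:,::-1],.065)[:,:2].astype(np.float32)*1000;print(cv2.minEnclosingCircle(w))
m=(hsv[...,0]<18)&(hsv[...,1]>80)&(Z>.03)&(Z<.075)&(abs(P[...,0]-.517)<.04)&(abs(P[...,1]-.067)<.04);A=P[m];print(A.shape,A[:,2].max())
from scipy.optimize import least_squares
A=A[A[:,2]<.06]
def f(v): 
    c=np.array([v[0],v[1],.04]);ax=np.array([v[2],v[3],1]);ax/=np.linalg.norm(ax);q=A-c;q=q-np.outer(q@ax,ax);return np.linalg.norm(q,axis=1)-.017
s=least_squares(f,[.517,.067,0,0],loss="soft_l1",f_scale=.001);print("cyl",s.x.round(4))
```

```text
18.55 [0.42901665 0.08906295 0.22871393] [0.28394175 0.08231609 0.70559615]
rim 603
((544.8306884765625, -92.09498596191406), 197.94674682617188)
(1177, 3) 0.06613218196302179
cyl [ 0.5219  0.0686 -0.0428  0.0176]
```

View pics/wrist15.png

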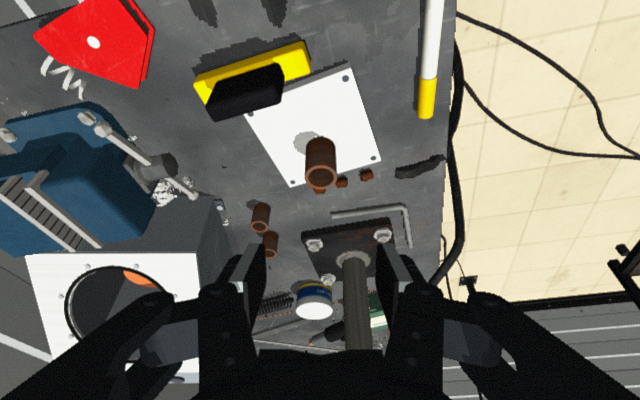

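View pics/scene15c.png

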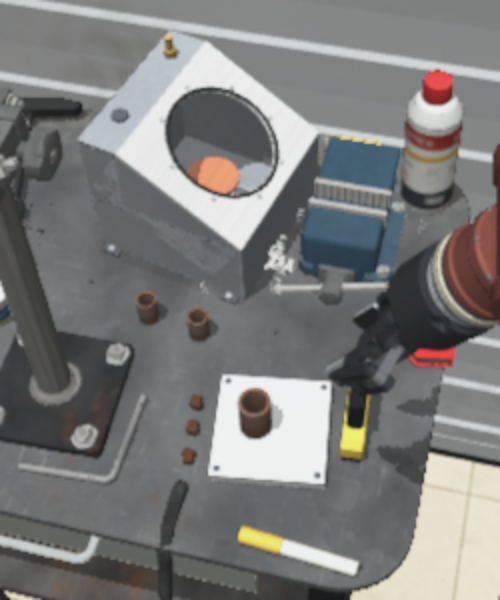

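View pics/top15.png

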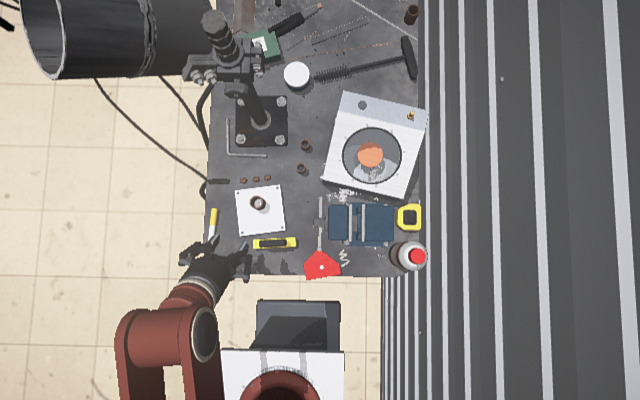

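Run:
```python
from h import *
from station import ticket
d=load("/tmp/top15.npz");P=cloud(d)
m=(abs(P[...,0]-.422)<.03)&(P[...,1]>-.02)&(P[...,1]<.07)&(P[...,2]>.06)&(P[...,2]<.1);print(m.sum(),np.percentile(P[m][:,2],[5,95]),cv2.minAreaRect(ray(d,np.argwhere(m)[:,::-1],.075)[:,:2].astype(np.float32)*1000))
m=(P[...,2]>.06)&(P[...,2]<.08)&(abs(P[...,0]-.517)<.04)&(abs(P[...,1]-.066)<.04);print("pipe top",cv2.minEnclosingCircle(ray(d,np.argwhere(m)[:,::-1],.065)[:,:2].astype(np.float32)*1000))
print(ticket.finish_job())
```

```text
194 [0.06953218 0.07652709] ((423.7099304199219, 22.258705139160156), (16.827043533325195, 63.13996124267578), 1.2604467868804932)
pipe top ((523.5437622070312, 66.89607238769531), 17.18570327758789)
the job is handed in; nothing more can be done
None
```

The job is done and handed in at about 18.7 s of the 54 s allowed; no verdict was reported.

- **Scraping:** I swept the three chips off the far edge of the plate with the scraper. The pictures show all three on the bench and the plate clean. The gripper never went near the chips.
- **Scraper:** It stands back on the bench about where it started. Its grip top measured about 75 mm high, which fits it standing upright.
- **Pipe:** I took the largest pipe off its pedestal through the port, tilted 30° along the port's axis. No contact showed in the force readings taken between moves inside the chamber. I then stood it on the plate.
- **Placing:** The pipe met the plate with a brief reading of about 18 N up and 10 N sideways, which I let die away before opening. That is firmer than I wanted, but well under the limits.

**Last checks:** The top camera puts the pipe at about (0.524, 0.067) m, which is roughly 17 mm from the plate's centre and wholly on it. The robot was clear of everything, and the spray can stands where it was.

**Disagreements:**
- The cameras differed by 2 to 5 mm on positions.
- A rough fit to the pipe's visible side suggested a 2 to 3° lean. In the pictures it stands upright, and its top measured at most 66 mm against an expected 65 mm, so I took the lean as depth noise.

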